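Load the cement cartridge into the dispensing stand

ROBOT

A 6-joint arm with a two-finger parallel gripper is mounted at the origin on the work surface. World frame = base frame: x ahead of the robot, y to its left, z up, the work surface at z = 0. Lengths are in m, angles in rad, forces in N, time in s.
With the tool pointing down it reaches from about 0.35 to 0.775 m from the base axis. Payload 5.5 kg.
Tool frame: the origin (TCP) lies midway between the tips of the shut fingers; the grasp point (between the pads) lies 19 mm behind it (env.tcp_to_grasp is the distance from the TCP to the grasp point, in m); z points along the fingers, y is the direction in which the jaws open and shut (so a half turn about z gives the same grasp; the last joint's range is limited). The gripper opens to 85 mm and grips with 20 to 120 N. Pads are 22 mm wide; open, the fingers measure 114 mm over their backs; the gripper's body (76 mm by 85 mm) begins 54 mm behind the grasp point. The pads swing forward as they close: fully open they stand 13 mm farther back than shut.
Start: joints at [1.125, 0.313, 0.046, 1.304, 0, 1.431], TCP at [0.173, 0.548, 0.2] pointing down, gripper open.
Joint ranges: [-2.76, 2.76], [-0.86, 1.69], [-1.03, 1.26], [-2.2, 2.34], [-1.47, 1.5], [-3.14, 3.14]. Speed limits (rad/s): [2.57, 2.57, 3.14, 3.14, 3.14, 3.14].

INTERFACE

Orientations are given as a unit quaternion [w, x, y, z].
In Python, from workcell import get_state, viewer, hand_in, finder, env gives the robot as it stands.
- The arm moves only by the tool arm_command, never from a script. Its argument "motion" is a list of rows, each an object of numbers: "x", "y", "z": the shift along the tool's x, y, z in mm; "rx", "ry", "rz": the turn, a rotation vector about the tool's x, y, z in degrees; "hand": the closure, from -1 (fully open) to 1 (shut). A call has 1 to 10 rows; each row is the pose to reach, as a shift and turn from the pose commanded when the call began, along the tool's axes at that moment; what a row does not reach only later rows make up. A row lasts 1/8 s, in which the tool goes at most 62.5 mm and 10.7 degrees, less where a joint would pass 70% of its speed; a pose out of reach is approached as far as the arm can. A call with a gripper value outside its range is refused whole. The fingers move at their own pace and stop on an object; "force" is the grip in N (left out, the last holds). Time passes only in rows, so rows that repeat a pose let the fingers close. It gives the time, the measured TCP pose, the force and the opening at its end, in the units of the state.
- get_state(): the state, without advancing time (a new reading comes with each control period).
- viewer.read_camera(name): name is "scene" or "top" or "wrist"; returns a dict with "image" (400x640x3 uint8, red, green, blue), "z_map" (400x640 float32, m along the optical axis (not along the pixel's ray), 0 where there is no reading), "intrinsics" (3x3 intrinsics, pixels), "rvec" (rotation vector, rad) and "tvec" (3), from world to camera coordinates, as OpenCV has them. Camera axes: x right, y down, z forward; pixel columns grow to the right and rows downward; lengths in m; the calibration is good to about 2 mm. The wrist camera is an equidistant fisheye: a pixel r from the principal point sees the ray r / f radians off the axis. A picture is of the moment at which its call begins.
- hand_in(): hands the job in, once; it reports no verdict.
Trained networks look in a picture, given as the dict that the camera call returned (one of the last four; its "shot" number tells which), for a name from the list of things; names that differ only in an ending like _2 or _b are one class to them, and where a whole thing is asked for, a point or a joint stands for the part that bears it (a point fixed in the world has none). Each returns a list of dicts, best first, with "score" (0 to 1); they miss things now and then, are a little off and sometimes report something else, mostly with a low value. They report only what shows in the picture. A call takes as long as a camera call. They do not tell look-alikes from the thing itself.
- finder.find_in(picture, query): "at" ([column, row] in pixels, amid what is visible of it).
- finder.masks_of(picture, query): "region" (400x640 bool, what is visible of it) and "at" ([column, row] in pixels, amid what is visible of it).
The state is a dict: "clock": time; "joint_pos": joint angles; "qvel": joint speeds; "tau": joint torques, N m; "tcp_pos": TCP position; "orientation": TCP orientation; "wrist_force": force on the tool from outside, world axes, zero at the start; "ft_torque": the same for the moment, N m; "finger_gap": finger opening in m.
Only numpy, scipy, OpenCV 4.12 (cv2) and the standard library are available. Lean on these libraries where they do the work, as an engineer would, in place of code of your own. Each camera call takes 0.05 s, during which the arm holds its last target.

TASK

Draw the flanged cartridge up out of the wooden rack, hold it upright, and slide it sideways into the open mouth of the dispensing stand's slotted head, its flange running in the groove behind the slotted plate. Push it gently against the drag of the two pressure shoes until it is fully home against the back stop and both side catches have snapped shut behind it, then let go. Never force it, for more than 30 N against the stand cracks it, and leave the other things on the bench where they are.

Things in the scene. Friction and masses are not known exactly. Their poses are not given: they have to be found in the camera images.
- cartridge_head (a point): Grip point of the loose upright cartridge, on its axis, in its square grey head (24 x 24 mm, 50 mm tall, sides along x and y; top 14 mm above this point, foot 36 mm below). z points up the axis. It starts in one of the rack's three wells, its head within 0.4 rad of square to the rack. Mass about 0.12 kg. Brittle: over 30 N against the stand (all its contacts added up) cracks it.
- cartridge_flange (a point): Same cartridge: centre of the underside of its round grey flange (56 mm wide, 6 mm thick, rims chamfered), 42 mm below cartridge_head. Above it is the square head, below it a white round barrel 30 mm in diameter that ends 75 mm below this point. Axes as the head's.
- rack: Fixed plywood block 75 x 235 x 50 mm; origin under its centre, y along the row of three wells (y = -75, 0, +75 mm), each 33.5 mm wide, 40 mm deep, open upward. The cartridge's end rests 10 mm above the bench; lift it over 40 mm to clear.
- stand: Fixed dispensing stand. Origin under its base, z up, x the direction of insertion: the slot's open mouth looks to -x. Its aluminium head, carried by a column behind the slot, is clamped on an unmeasured slide: the whole head (mouth, shoes, catches, stop) stands up to 30 mm either way along x of where this pose says. Its height and y are true. Nothing on it is higher than 145 mm.
- stand_home (a point): Fixed to the stand at x = 0, y = 0, z = 120 mm, axes as the stand's: where the centre of the flange's underside is when home, if the head's slide were at its middle (true home is up to 30 mm nearer or farther along x). The flared mouth begins 52 mm before true home. At true home the flange's edge meets the rigid back stop.
- catch_l (a joint): Left (+y) light spring catch, a 12 mm steel pin reaching sideways into the groove. 0 = shut, positive = pushed outward (m). The flange meets the catches 33 mm before home, holds them about 0.004 out as its widest part passes 17 mm before home, and lets them back below 0.001 only in its last 2 to 3 mm. They take 2 to 3 N.
- catch_r (a joint): Right (-y) spring catch, likewise. Groove that they close: slotted plate 8 mm thick, top at z = 120 mm, slot 34 mm wide for the barrel; flange groove z = 120 to 130 mm, 58.5 mm wide; keeper strips above it up to z = 136 mm leave a 42 mm gap for the square head (heights above the stand's foot).
- shoe_l (a joint): Left (+y) pressure shoe, sprung down on top of the flange: 0 = down, about 0.001 when lifted by a flange that rests on the plate (m). Its ramp is met about 30 mm before home; pushing under both shoes takes up to about 10 N, then they drag with 2 to 6 N all the way to the stop and hold the cartridge where it is left.
- shoe_r (a joint): Right (-y) pressure shoe, likewise.
- tube_a: Bystander: flangeless white tube 30 mm in diameter with a short round grey cap, 91 mm tall, standing in another well of the rack. Origin under its end.
- tube_b: Bystander: flangeless white tube 30 mm in diameter with a longer round grey cap, 103 mm tall, in another well of the rack. Origin under its end.
- thread_cone_a: Bystander: grey thread cone, 52 mm wide at its foot, 64 mm tall, standing on the bench between and beyond the rack and the stand. Origin under its centre.
Things that resemble listed ones, but are neither listed nor needed, are in the scene too. Leave any red look-alike of the part that bears cartridge_head alone.

How it is judged:
On the way:
1. the cartridge is drawn upright out of its well (z of cartridge_flange in the frame of rack above 0.128 m and angle between cartridge_flange's own z axis and vertical below 0.5 rad), for 0.1 s.
At the end, for the whole second after the job is handed in: The cartridge hangs released, upright (0.1 rad) and at rest in the head: flange underside 116 to 126 mm above the stand's foot, within 4 mm of the slot's midline, 34 mm of nominal home, both shoes lifted by it over 0.4 mm, both catches back under 1 mm (flange within 3 mm of the stop) (x of cartridge_flange in the frame of stand between -0.034 and 0.034 m and y of cartridge_flange in the frame of stand between -0.004 and 0.004 m and z of cartridge_flange in the frame of stand between 0.116 and 0.126 m and angle between cartridge_flange's own z axis and vertical below 0.1 rad and value of joint each of catch_l, catch_r below 0.001 m and value of joint each of shoe_l, shoe_r above 0.0004 m and linear speed of cartridge below 0.02 m/s); the robot touches nothing.
It fails at once if the cartridge is pressed against the stand with more than 30 N (contact force between cartridge and stand above 30 N).
It fails at once if one of the two other tubes or the grey thread cone is moved by more than 30 mm (distance of any of tube_a, tube_b, thread_cone_a from where it was at the start of the episode above 0.03 m).
It also fails if it takes over 70 s, if anything falls off the work surface, if the arm or the gripper's body presses on something with over 40 N, if the wrist force passes 120 N, or if a joint passes its speed limit or range.

## Working session

There is one attempt and no reset: what is moved stays moved. The work goes in short steps, Python scripts to look and compute and a tool call to move; the robot and the scene stay as the last step left them, time stands still between calls to the robot, and variables do not carry over. Pictures are saved under pics/ and viewed, and the job is handed in when it is done.

Besides the shell and the picture viewer there is one more tool, called after "Emit:" by a JSON object that holds its "name" and its "arguments". arm_command: Moves the arm, as the interface text tells. Its arguments: {"type":"object","properties":{"motion":{"type":"array","items":{"type":"object","properties":{"x":{"type":"number"},"y":{"type":"number"},"z":{"type":"number"},"rx":{"type":"number"},"ry":{"type":"number"},"rz":{"type":"number"},"hand":{"type":"number"}}}},"force":{"type":"number"}},"required":["motion"]}

```bash
ls; mkdir -p pics; cat > h.py <<'E'
import numpy as np, cv2
from workcell import get_state, viewer, hand_in, finder, env
def cam(name,fn=None):
    p=viewer.read_camera(name)
    if fn: cv2.imwrite('pics/'+fn,p['image'][:,:,::-1])
    return p
def RT(p): return cv2.Rodrigues(np.array(p['rvec'],float))[0],np.array(p['tvec'],float).ravel()
def cloud(p):
    K=p['intrinsics'];z=p['z_map'];v,u=np.mgrid[0:400,0:640]
    c=np.stack([(u-K[0][2])/K[0][0]*z,(v-K[1][2])/K[1][1]*z,z],-1)
    R,t=RT(p); w=(c-t)@R; w[z==0]=np.nan
    return w
def proj(p,X):
    return cv2.projectPoints(np.array(X,float).reshape(-1,3),np.array(p['rvec'],float),np.array(p['tvec'],float),np.array(p['intrinsics'],float),None)[0].reshape(-1,2)
E
python3 - <<'E'
from h import *
print(get_state())
for n in('scene','top','wrist'):
    p=cam(n,n+'0.png'); print(n,p['intrinsics'],p['rvec'],p['tvec'])
    for q in ('cartridge_head','rack','stand','tube_a','thread_cone_a'):
        for d in finder.masks_of(p,q):
            r=d['region'];s=''
            if n!='wrist':
                w=cloud(p)[r]; s=np.nanmedian(w,0).round(3),np.nanmin(w,0).round(3),np.nanmax(w,0).round(3)
            print(q,d['score'],np.round(d['at']),r.sum(),s)
E
```

```text
pics
{'clock': 0.0, 'joint_pos': array([1.12539984e+00, 3.14000934e-01, 4.49564210e-02, 1.30362199e+00,
       8.46362919e-06, 1.43118615e+00]), 'qvel': array([ 1.61767012e-03, -5.12923681e-05, -6.84604746e-04, -1.89624750e-03,
        8.29219355e-04,  5.64475374e-04]), 'tau': array([-1.02348866e-03, -4.80628252e+01,  2.98531616e+01,  1.91325950e-02,
       -3.53770774e-04,  2.69994608e-06]), 'tcp_pos': array([0.17285507, 0.5477844 , 0.19859942]), 'orientation': array([-2.73684097e-04,  1.52298109e-01,  9.88334160e-01, -8.94147561e-04]), 'wrist_force': array([-0.14484565, -0.50624123, -0.96673184]), 'ft_torque': array([ 0.0164755 , -0.02651141, -0.01160059]), 'finger_gap': 0.08514567808127195}
scene [[509.71063383   0.         316.6212637 ]
 [  0.         509.71063383 198.28164738]
 [  0.           0.           1.        ]] [ 1.50679204  2.05486801 -0.82000602] [ 0.17738728 -0.29910287  1.43252682]
cartridge_head 0.96 [212. 216.] 971 (array([ 0.643, -0.205,  0.08 ]), array([ 0.541, -0.291, -0.003]), array([ 0.662, -0.183,  0.134]))
cartridge_head 0.69 [284. 185.] 831 (array([ 0.523, 
[... 1870 characters left out ...]
5 [442. 218.] 191 (array([ 0.505, -0.272,  0.11 ]), array([ 0.492, -0.29 ,  0.044]), array([ 0.518, -0.264,  0.118]))
tube_a 0.74 [470. 223.] 219 (array([ 0.498, -0.346,  0.098]), array([ 0.484, -0.366,  0.038]), array([ 0.511, -0.339,  0.104]))
thread_cone_a 0.69 [349. 149.] 374 (array([ 0.679, -0.085,  0.013]), array([ 0.657, -0.113, -0.004]), array([ 0.709, -0.062,  0.069]))
wrist [[309.70691629   0.         325.58626319]
 [  0.         309.70691629 206.1989749 ]
 [  0.           0.           1.        ]] [-2.31333185 -1.69614638 -0.27616253] [-0.5752859  -0.04151446  0.38021831]
rack 0.59 [ 65. 382.] 798 
stand 0.65 [188. 391.] 599 
tube_a 0.44 [ 65. 396.] 52 
tube_a 0.41 [ 52. 396.] 105
```

View pics/scene0.png

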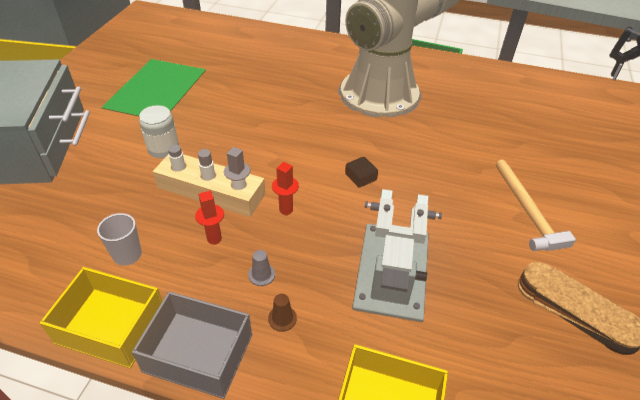

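View pics/top0.png

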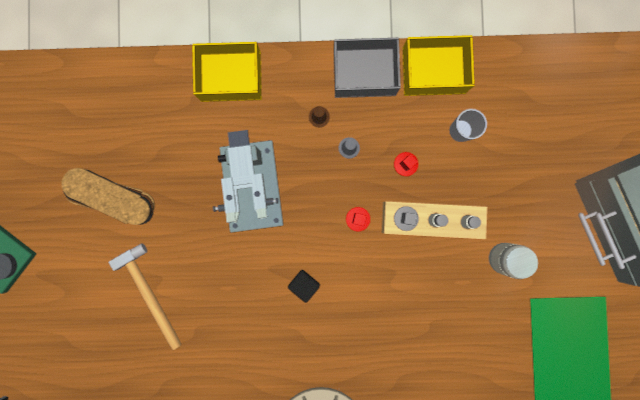

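Grey cartridge is in the rack's +y well (top px 407,218); two red look-alikes stand beside it at (358,218) and (406,163). The stand is at about (248,188), its mouth facing the robot. Next I measure accurately.

```bash
python3 - <<'E'
from h import *
p=cam('top');w=cloud(p)
c=p['image'][120:240,200:300,::-1];cv2.imwrite('pics/stcrop.png',cv2.resize(c,None,fx=5,fy=5,interpolation=cv2.INTER_CUBIC))
c=p['image'][140:245,340:495,::-1];cv2.imwrite('pics/rkcrop.png',cv2.resize(c,None,fx=5,fy=5,interpolation=cv2.INTER_CUBIC))
def box(lo,hi):
    m=np.all((w>lo)&(w<hi),-1); return w[m],m
P,m=box([.46,-.25,.125],[.56,-.16,.16]); print('head',len(P),P.min(0),P.max(0),P.mean(0))
print(cv2.minAreaRect((P[:,:2]*1000).astype(np.float32)))
P,m=box([.46,-.25,.08],[.56,-.16,.1]); print('flange',len(P),P.min(0),P.max(0),cv2.minEnclosingCircle((P[:,:2]*1000).astype(np.float32)))
P,m=box([.43,-.42,.04],[.58,-.13,.056]); print('rack',cv2.minAreaRect((P[:,:2]*1000).astype(np.float32)))
P,m=box([.4,.02,.006],[.75,.28,.03]); print('base',len(P),cv2.minAreaRect((P[:,:2]*1000).astype(np.float32)))
hist=np.histogram(box([.4,.02,.006],[.75,.28,.2])[0][:,2],bins=np.arange(0,.17,.004));
for a,b in zip(hist[1],hist[0]): print(round(a,3),b,end='; ')
s=cam('scene')
c=s['image'][180:320,340:450,::-1];cv2.imwrite('pics/stcrop2.png',cv2.resize(c,None,fx=4,fy=4,interpolation=cv2.INTER_CUBIC))
E
```

```text
head 134 [ 0.49792493 -0.2167466   0.12877421] [ 0.5218941  -0.19125841  0.14599653] [ 0.5101384  -0.20350351  0.14057568]
((509.89947509765625, -204.5859832763672), (24.039411544799805, 23.438566207885742), 78.75303649902344)
flange 328 [ 0.4835691  -0.23100626  0.08494635] [ 0.53750881 -0.1771113   0.09732157] ((510.127685546875, -204.662353515625), 27.759666442871094)
rack ((503.9132995605469, -279.61651611328125), (236.218505859375, 75.12373352050781), 85.47016906738281)
base 2405 ((576.2493896484375, 153.44235229492188), (343.6565856933594, 251.34402465820312), 0.5498639941215515)
0.0 0; 0.004 114; 0.008 904; 0.012 1231; 0.016 139; 0.02 8; 0.024 6; 0.028 4; 0.032 4; 0.036 3; 0.04 7; 0.044 4; 0.048 4; 0.052 4; 0.056 6; 0.06 4; 0.064 1; 0.068 7; 0.072 2; 0.076 6; 0.08 4; 0.084 7; 0.088 27; 0.092 38; 0.096 8; 0.1 41; 0.104 79; 0.108 124; 0.112 219; 0.116 320; 0.12 542; 0.124 80; 0.128 210; 0.132 361; 0.136 528; 0.14 55; 0.144 19; 0.148 33; 0.152 0; 0.156 0; 0.16 0; 0.164 0;
```

View pics/stcrop.png

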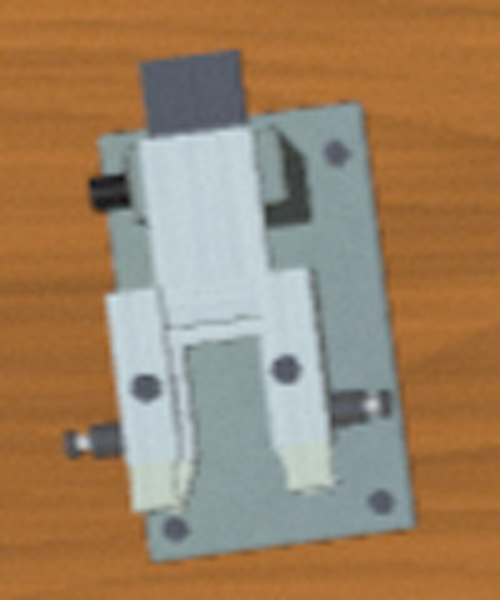

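View pics/rkcrop.png

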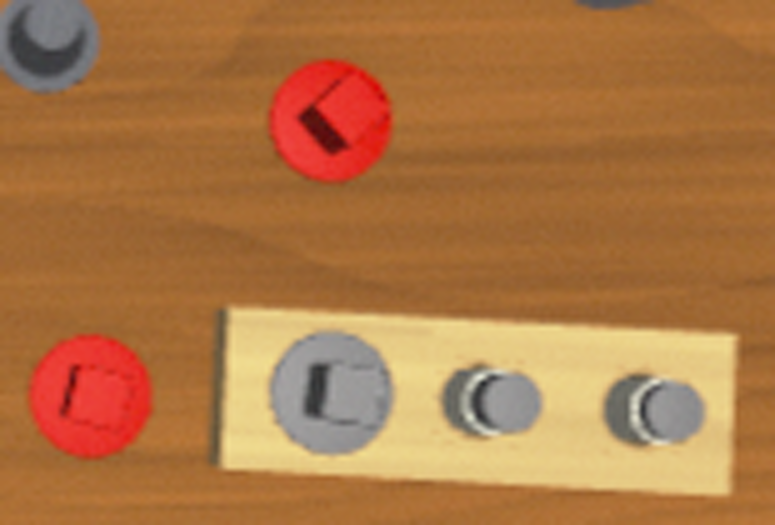

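View pics/stcrop2.png

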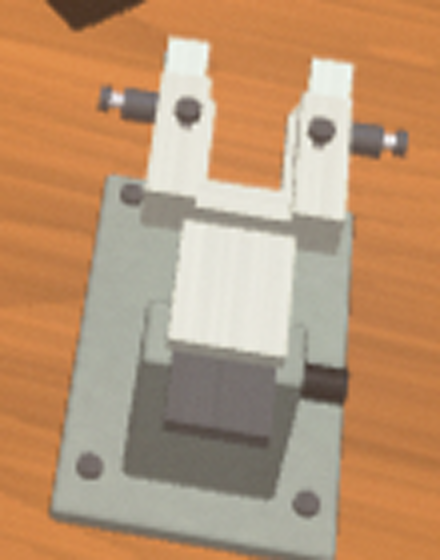

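```bash
python3 - <<'E'
from h import *
p=cam('top');w=cloud(p)
# base plate: component of z in [.006,.022] around stand
box=lambda lo,hi: np.all((w>lo)&(w<hi),-1)
m=box([.44,.05,.004],[.72,.26,.15])
n,l,st,ce=cv2.connectedComponentsWithStats(m.astype(np.uint8),connectivity=4)
k=1+np.argmax(st[1:,4]);m=l==k
b=m&(w[...,2]<.02)
print('base z',np.nanmedian(w[b][:,2]))
r=cv2.minAreaRect((w[b][:,:2]*1000).astype(np.float32));print('base',r)
# edges fits via contour of colour/stand: refine: hull of base, per-side
th=np.deg2rad(6.7)
for th in np.deg2rad([5.5,6,6.5,7,7.5]):
    R=np.array([[np.cos(th),np.sin(th)],[-np.sin(th),np.cos(th)]])
    q=w[b][:,:2]@R.T*1000
    print(np.rad2deg(th),np.percentile(q,[.2,1,99,99.8],axis=0).round(1).ravel())
th=np.deg2rad(6.5);R=np.array([[np.cos(th),np.sin(th)],[-np.sin(th),np.cos(th)]])
# height map of upper part in stand-aligned coords
u=m&(w[...,2]>.08); q=w[u]; xy=q[:,:2]@R.T*1000; z=q[:,2]*1000
x0,y0=int(xy[:,0].min()),int(xy[:,1].min());print(x0,y0)
for X in range(x0,x0+200,4):
    row=''
    for Y in range(y0,y0+120,3):
        s=(xy[:,0]>=X)&(xy[:,0]<X+4)&(xy[:,1]>=Y)&(xy[:,1]<Y+3)
        row+='%4d'%np.median(z[s]) if s.any() else '   .'
    print(X,row)
E
```

```text
base z 0.012540519301892787
base ((598.7279052734375, 155.35670471191406), (220.95460510253906, 142.52865600585938), 3.4802558422088623)
5.5 [503.6  29.  504.8  30.6 711.7 158.9 713.3 161.4]
6.000000000000001 [504.7  24.1 505.6  25.4 712.3 153.6 713.9 155.4]
6.5 [505.4  18.8 506.3  19.9 712.8 148.1 714.8 150.1]
7.0 [506.   13.1 507.1  14.4 713.5 142.5 715.5 145.6]
7.499999999999999 [506.4   7.1 507.7   8.5 714.1 137.2 716.5 141.1]
526 14
526    .   .   .   .   .   .   .   .   . 133 137 140   . 113 116 135   .   .   .   .   .   .   .   .   .   .   .   .   .   .   .   . 113 116   .   . 131   .   .   .
530    .   .   .   .   .   .   .   .   . 135 139 141 140 139 139 141   .   .   .   .   .   .   .   .   .   .   .   .   .   .   . 141 140 138 139 140 141 140 136   .
534    .   .   .   .   .   .   .   .   . 138 137 138 138 141 138 137   .   .   .   .   .   .   .   .   .   .   .   .   .   .   . 118 137 138 137 137 136 139   .   .
538    .   .   .   .   .   .   .   .   . 139 136 139 136 138 138 138   .   .   .   .   .   .   .   .   .   .   .   .   .   . 117 118 135 140 137 136 137 136   .   
[... 6891 characters left out ...]
 111   .   .   .   .   .   .   .   .   .
710    .   .   .   .   .   .   .   .   .   .   .   .   .   .   .   . 112 112 112 114 110 112 112 113 112 111 112 112 112 115 110   .   .   .   .   .   .   .   .   .
714    .   .   .   .   .   .   .   .   .   .   .   .   .   .   . 114 113 112 113 112 113 111 114 113 113 113 111 112 113 112 110   .   .   .   .   .   .   .   .   .
718    .   .   .   .   .   .   .   .   .   .   .   .   .   .   .   . 107 115 110 110 114 113 114 113 111 113 113 113 113 111 113   .   .   .   .   .   .   .   .   .
722    .   .   .   .   .   .   .   .   .   .   .   .   .   .   . 108 113 111 111 113 112 114 113 111 113 113 112 110 114 111 114   .   .   .   .   .   .   .   .   .
```

```bash
python3 - <<'E'
from h import *
p=cam('top')
W=[cloud(p)]+[cloud(cam('top')) for _ in range(5)]
th=np.deg2rad(6.5);R=np.array([[np.cos(th),np.sin(th)],[-np.sin(th),np.cos(th)]])
res=[]
for w in W:
    m=np.all((w>[.44,.05,.117])&(w<[.72,.26,.155]),-1)
    q=w[m]; xy=q[:,:2]@R.T*1000; z=q[:,2]*1000
    hi=z>126
    for X in range(533,622,3):
        s=(xy[:,0]>=X)&(xy[:,0]<X+3)&hi
        y=xy[s,1]
        if 550<X<575: out=None
        else: out=(y.min(),y.max())
        a=y[y<78];b=y[y>78]
        if X<603: res.append((X+1.5,a.max(),b.min(),*(out or (np.nan,)*2)))
    # column strip 120mm z
res=np.array(res)
for i,n in((1,'Linner'),(2,'Rinner'),(3,'outlo'),(4,'outhi')):
    ok=~np.isnan(res[:,i]);ok&=res[:,0]>548
    f=np.polyfit(res[ok,0],res[ok,i],1);print(n,f[0]*57.3,np.polyval(f,580),np.std(res[ok,i]-np.polyval(f,res[ok,0])))
# column
w=W[0]
for lo,hi,x0,x1 in((.114,.127,627,688),(.107,.117,696,722),(.006,.02,510,520),(.006,.02,700,710)):
    L=[]
    for w in W:
        q=w[np.all((w>[.44,.02,lo])&(w<[.75,.28,hi]),-1)];xy=q[:,:2]@R.T*1000
        for X in range(x0,x1,3):
            y=xy[(xy[:,0]>=X)&(xy[:,0]<X+3),1]
            if len(y)>5:L.append((X+1.5,y.min(),y.max()))
    L=np.array(L);print(x0,[ (np.polyfit(L[:,0],L[:,i],1)[0]*57.3,L[:,i].mean()) for i in(1,2)],L[:,1:].mean())
E
```

```text
Linner 0.5379082582193064 63.30719599864449 1.4591098849429922
Rinner -1.6602641930447057 106.20106098145672 1.4259557441276967
outlo -0.44744210549956287 41.313214242183534 0.3536739933846907
outhi -0.9598603345604417 128.28539603060307 0.6902023773544094
627 [(np.float64(-0.8997108621270979), np.float64(59.98440856878924)), (np.float64(-0.47211712676277484), np.float64(108.63612727873273))] 84.31026792376099
696 [(np.float64(1.1107722570021048), np.float64(62.70154429487565)), (np.float64(0.13104643051943207), np.float64(105.16756359949186))] 83.93455394718377
510 [(np.float64(-18.497684366985798), np.float64(16.603780798442152)), (np.float64(32.975496132047546), np.float64(155.48038359411655))] 86.04208219627935
700 [(np.float64(108.93789173751587), np.float64(11.122110586855499)), (np.float64(54.885801491825525), np.float64(149.96260916011101))] 80.54235987348325
```

```bash
cat >> h.py <<'E'
from scipy.spatial.transform import Rotation as Ro
def goto(xyz,yang):
    """tool-down target, tool y axis at world angle yang deg -> shift mm, turn deg in tool frame from measured pose"""
    s=get_state();q=s['orientation'];R0=Ro.from_quat([q[1],q[2],q[3],q[0]])
    best=None
    for a in(yang,yang+180):
        a=np.deg2rad(a);y=np.array([np.cos(a),np.sin(a),0]);z=np.array([0,0,-1.]);x=np.cross(y,z)
        rv=(R0.inv()*Ro.from_matrix(np.stack([x,y,z],1))).as_rotvec(degrees=True)
        if best is None or np.linalg.norm(rv)<np.linalg.norm(best): best=rv
    d=R0.inv().apply(np.array(xyz)-s['tcp_pos'])*1000
    print('t',s['clock'],'tcp',s['tcp_pos'].round(4),'F',np.round(s['wrist_force'],1),'gap',round(s['finger_gap'],4),'j',np.round(s['joint_pos'],2))
    print('shift',d.round(1),'turn',best.round(2))
E
python3 -c "
from h import *
goto([.5100,-.2047,.2],-9)"
```

```text
t 1.35 tcp [0.1731 0.5484 0.1995] F [ 0.4  0.5 -0. ] gap 0.0856 j [1.13 0.31 0.05 1.3  0.   1.43]
shift [-5.480e+02 -6.167e+02 -5.000e-01] turn [ 1.000e-02 -0.000e+00  8.148e+01]
```

Emit:
{"name": "arm_command", "arguments": {"motion": [{"x":-40,"y":-45,"z":0,"rz":6},{"x":-80,"y":-90,"z":0,"rz":12},{"x":-120,"y":-135,"z":0,"rz":18},{"x":-160,"y":-180,"z":0,"rz":24},{"x":-200,"y":-225,"z":0,"rz":30},{"x":-240,"y":-270,"z":0,"rz":36},{"x":-280,"y":-315,"z":0,"rz":42},{"x":-320,"y":-360,"z":0,"rz":48},{"x":-360,"y":-405,"z":0,"rz":54},{"x":-400,"y":-450,"z":0,"rz":60}]}}

```text
invalid input at $.motion[0]: expected keys x, y, z, rx, ry, rz, hand
```

```bash
python3 -c "
from h import *
goto([.5100,-.2047,.2],-9)"
```

```text
t 1.35 tcp [0.1731 0.5484 0.1995] F [ 0.4  0.5 -0. ] gap 0.0856 j [1.13 0.31 0.05 1.3  0.   1.43]
shift [-5.480e+02 -6.167e+02 -5.000e-01] turn [ 1.000e-02 -0.000e+00  8.148e+01]
```

Emit:
{"name": "arm_command", "arguments": {"motion": [{"x":-40,"y":-45,"z":0,"rx":0,"ry":0,"rz":6,"hand":-1},{"x":-80,"y":-90,"z":0,"rx":0,"ry":0,"rz":12,"hand":-1},{"x":-120,"y":-135,"z":0,"rx":0,"ry":0,"rz":18,"hand":-1},{"x":-160,"y":-180,"z":0,"rx":0,"ry":0,"rz":24,"hand":-1},{"x":-200,"y":-225,"z":0,"rx":0,"ry":0,"rz":30,"hand":-1},{"x":-240,"y":-270,"z":0,"rx":0,"ry":0,"rz":36,"hand":-1},{"x":-280,"y":-315,"z":0,"rx":0,"ry":0,"rz":42,"hand":-1},{"x":-320,"y":-360,"z":0,"rx":0,"ry":0,"rz":48,"hand":-1},{"x":-360,"y":-405,"z":0,"rx":0,"ry":0,"rz":54,"hand":-1},{"x":-400,"y":-450,"z":0,"rx":0,"ry":0,"rz":60,"hand":-1}], "force": 60}}

```text
clock: 2.6
tcp_pos: [0.4198, -0.0032, 0.1999]
orientation: [0.001, 0.628, 0.779, 0.0]
wrist_force: [1.7, 1.8, 1.0]
finger_gap: 0.0852
```

```bash
python3 -c "
from h import *
goto([.5100,-.2047,.2],-9)"
```

```text
t 2.6 tcp [ 0.4198 -0.0032  0.1999] F [1.7 1.8 1. ] gap 0.0852 j [-0.2   0.01 -0.32  1.24  0.    1.16]
shift [-216.1   45.4   -0. ] turn [ 0.08 -0.   21.26]
```

Emit:
{"name": "arm_command", "arguments": {"motion": [{"x":-50,"y":10,"z":0,"rx":0,"ry":0,"rz":7,"hand":-1},{"x":-100,"y":20,"z":0,"rx":0,"ry":0,"rz":14,"hand":-1},{"x":-150,"y":30,"z":0,"rx":0,"ry":0,"rz":20,"hand":-1},{"x":-190,"y":40,"z":0,"rx":0,"ry":0,"rz":21,"hand":-1},{"x":-190,"y":40,"z":0,"rx":0,"ry":0,"rz":21,"hand":-1},{"x":-190,"y":40,"z":0,"rx":0,"ry":0,"rz":21,"hand":-1}]}}

```text
clock: 3.35
tcp_pos: [0.4987, -0.1777, 0.1992]
orientation: [-0.001, 0.758, 0.653, -0.0]
wrist_force: [-1.0, -0.3, 0.5]
finger_gap: 0.0855
```

```bash
python3 -c "
from h import *
goto([.5100,-.2047,.2],-9)
p=cam('wrist','w1.png');print(p['rvec'],p['tvec'])"
```

```text
t 3.35 tcp [ 0.4987 -0.1777  0.1992] F [-1.  -0.3  0.5] gap 0.0855 j [-0.49  0.23 -0.07  1.27  0.    1.23]
shift [-25.1  15.2  -0.8] turn [-0.06 -0.04  0.47]
[-2.81217455  0.20883351  0.0362791 ] [-0.51939372 -0.13775674  0.34867242]
```

View pics/w1.png

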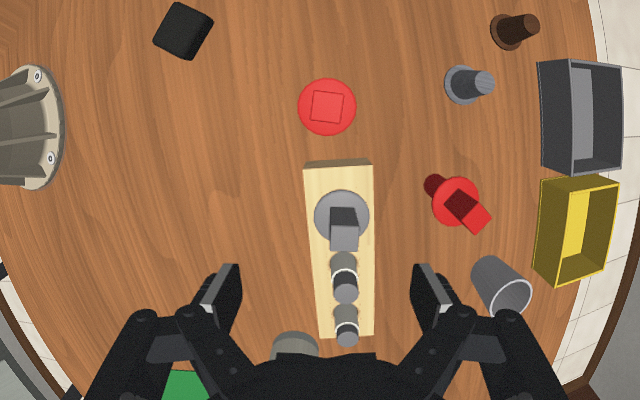

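Emit:
{"name": "arm_command", "arguments": {"motion": [{"x":-25,"y":15,"z":0,"rx":0,"ry":0,"rz":0.5,"hand":-1},{"x":-25,"y":15,"z":0,"rx":0,"ry":0,"rz":0.5,"hand":-1},{"x":-25,"y":15,"z":20,"rx":0,"ry":0,"rz":0.5,"hand":-1},{"x":-25,"y":15,"z":40,"rx":0,"ry":0,"rz":0.5,"hand":-1},{"x":-25,"y":15,"z":40,"rx":0,"ry":0,"rz":0.5,"hand":-1},{"x":-25,"y":15,"z":40,"rx":0,"ry":0,"rz":0.5,"hand":-1}]}}

```text
clock: 4.15
tcp_pos: [0.5104, -0.2043, 0.1604]
orientation: [0.0, 0.76, 0.65, 0.0]
wrist_force: [-0.5, -0.4, 1.1]
finger_gap: 0.0857
```

```bash
python3 - <<'E'
from h import *
goto([.5100,-.2047,.112],-9)
p=cam('wrist','w2.png')
R,t=RT(p);K=np.array(p['intrinsics']);
# fisheye cloud of wrist
z=p['z_map'];v,u=np.mgrid[0:400,0:640]
a=(u-K[0,2])/K[0,0];b=(v-K[1,2])/K[1,1];r=np.hypot(a,b)+1e-9
c=np.stack([np.tan(r)*a/r*z,np.tan(r)*b/r*z,z],-1);w=(c-t)@R;w[(z==0)|(r>1.3)]=np.nan
for d in finder.masks_of(p,'cartridge_head'):
    P=w[d['region']];print(d['score'],np.round(d['at']),np.nanmedian(P,0).round(3))
m=np.all((w>[.46,-.25,.13])&(w<[.56,-.16,.15]),-1);P=w[m];print(len(P),P.mean(0),cv2.minAreaRect((P[:,:2]*1000).astype(np.float32)))
P=P[P[:,2]>.137];print(len(P),P.mean(0),cv2.minAreaRect((P[:,:2]*1000).astype(np.float32)))
m=np.all((w>[.46,-.25,.08])&(w<[.56,-.16,.1]),-1);P=w[m];print(len(P),cv2.minEnclosingCircle((P[:,:2]*1000).astype(np.float32)))
E
```

```text
t 4.15 tcp [ 0.5104 -0.2043  0.1604] F [-0.5 -0.4  1.1] gap 0.0857 j [-0.53  0.28 -0.1   1.19  0.    1.2 ]
shift [-0.5 -0.4 48.4] turn [0.04 0.   0.04]
0.83 [459. 188.] [ 0.627 -0.203  0.082]
0.77 [307.  80.] [ 0.513 -0.1    0.081]
0.56 [324. 206.] [ 0.512 -0.196  0.092]
1273 [ 0.51066296 -0.20222584  0.14003346] ((510.43218994140625, -203.92796325683594), (24.607715606689453, 23.551162719726562), 79.8133316040039)
1151 [ 0.51046548 -0.20326193  0.14068665] ((510.400634765625, -204.10348510742188), (24.25104522705078, 23.551162719726562), 79.8133316040039)
2000 ((510.1838684082031, -203.9795379638672), 28.32090187072754)
```

View pics/w2.png

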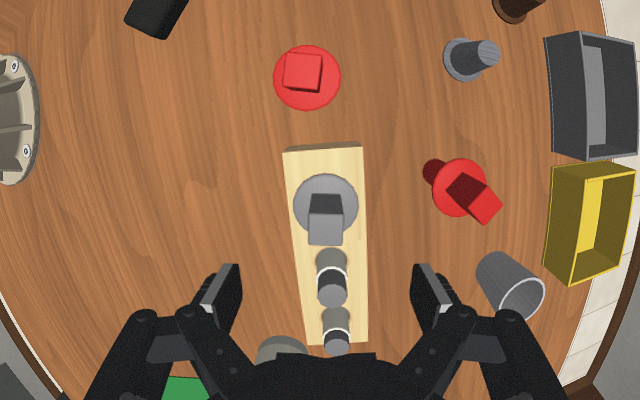

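The wrist view agrees with the top one within 1 mm (cartridge at px 325,210). I'll descend, then close.

Emit:
{"name": "arm_command", "arguments": {"motion": [{"x":0,"y":0,"z":16,"rx":0,"ry":0,"rz":1,"hand":-1},{"x":0,"y":0,"z":32,"rx":0,"ry":0,"rz":1,"hand":-1},{"x":0,"y":0,"z":48,"rx":0,"ry":0,"rz":1,"hand":-1},{"x":0,"y":0,"z":48,"rx":0,"ry":0,"rz":1,"hand":-1},{"x":0,"y":0,"z":48,"rx":0,"ry":0,"rz":1,"hand":0},{"x":0,"y":0,"z":48,"rx":0,"ry":0,"rz":1,"hand":0.5},{"x":0,"y":0,"z":48,"rx":0,"ry":0,"rz":1,"hand":1},{"x":0,"y":0,"z":48,"rx":0,"ry":0,"rz":1,"hand":1},{"x":0,"y":0,"z":48,"rx":0,"ry":0,"rz":1,"hand":1}], "force": 60}}

```text
clock: 5.38
tcp_pos: [0.5104, -0.205, 0.1116]
orientation: [0.0, 0.766, 0.643, 0.0]
wrist_force: [0.4, 1.3, 0.5]
finger_gap: 0.0
```

Emit:
{"name": "arm_command", "arguments": {"motion": [{"x":0,"y":0,"z":0,"rx":0,"ry":0,"rz":0,"hand":1},{"x":0,"y":0,"z":0,"rx":0,"ry":0,"rz":0,"hand":1},{"x":0,"y":0,"z":0,"rx":0,"ry":0,"rz":0,"hand":1}]}}

```text
clock: 5.75
tcp_pos: [0.5103, -0.205, 0.1115]
orientation: [-0.0, 0.766, 0.643, 0.0]
wrist_force: [-0.6, 0.1, 0.8]
finger_gap: 0.0002
```

```bash
python3 - <<'E'
from h import *
goto([.5100,-.2047,.112],-10)
p=cam('wrist','w3.png')
E
```

```text
t 5.75 tcp [ 0.5103 -0.205   0.1115] F [-0.6  0.1  0.8] gap 0.0002 j [-0.53  0.31 -0.18  1.08  0.    1.22]
shift [ 0.2 -0.4 -0.5] turn [-0.   -0.   -0.02]
```

View pics/w3.png

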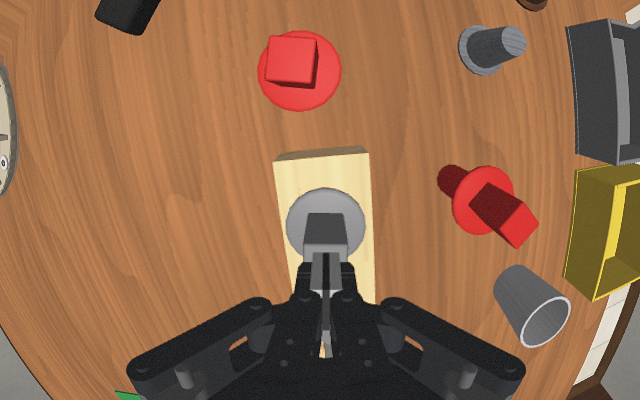

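```bash
python3 - <<'E'
from h import *
p=cam('scene','s3.png')
print(proj(p,[[.5103,-.205,.1115],[.51,-.2045,.141]]),env.tcp_to_grasp)
c=p['image'][100:240,150:310,::-1];cv2.imwrite('pics/s3c.png',cv2.resize(c,None,fx=5,fy=4,interpolation=cv2.INTER_CUBIC))
E
```

```text
[[235.79120576 161.93300137]
 [234.67587211 150.94894713]] 0.0187
```

View pics/s3c.png

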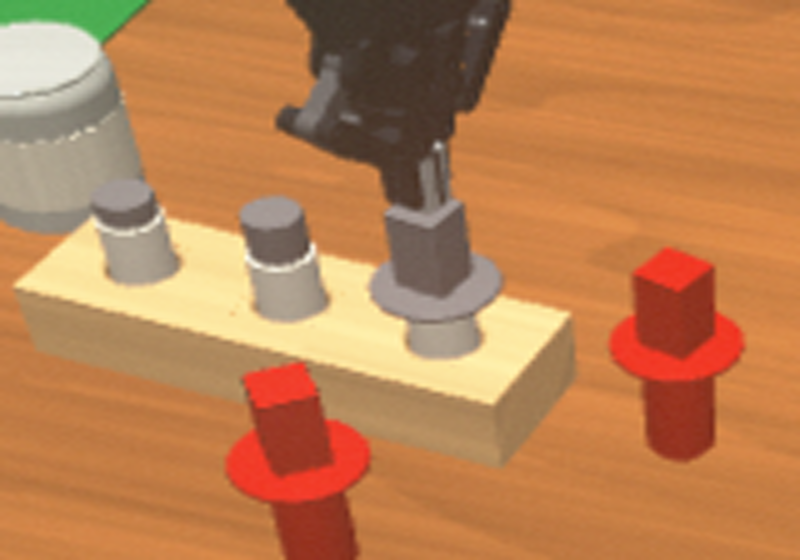

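```bash
python3 - <<'E'
from h import *
p=cam('scene');w=cloud(p)
# small window around the fingers: crop px (400..450,140..215)/scale -> full
for v in range(130,176,2):
    print(v,[ (int(p['image'][v,u].mean()),*(np.round(w[v,u]*1000).tolist())) for u in (230,233,236,239,242)])
E
```

```text
130 [(58, 528.0, -199.0, 209.0), (57, 530.0, -191.0, 213.0), (57, 509.0, -196.0, 195.0), (58, 504.0, -192.0, 193.0), (135, 282.0, -298.0, 1.0)]
132 [(59, 528.0, -200.0, 204.0), (57, 528.0, -193.0, 206.0), (62, 512.0, -196.0, 193.0), (68, 509.0, -191.0, 192.0), (132, 289.0, -295.0, 1.0)]
134 [(63, 528.0, -200.0, 199.0), (57, 524.0, -196.0, 198.0), (57, 509.0, -198.0, 185.0), (67, 505.0, -193.0, 184.0), (129, 297.0, -292.0, 1.0)]
136 [(59, 526.0, -202.0, 192.0), (60, 523.0, -197.0, 191.0), (87, 515.0, -195.0, 185.0), (91, 302.0, -298.0, -3.0), (129, 300.0, -291.0, -3.0)]
138 [(58, 533.0, -198.0, 194.0), (60, 524.0, -197.0, 187.0), (74, 513.0, -196.0, 179.0), (82, 500.0, -197.0, 169.0), (133, 312.0, -285.0, 2.0)]
140 [(60, 536.0, -198.0, 191.0), (71, 520.0, -200.0, 178.0), (101, 517.0, -195.0, 177.0), (90, 497.0, -199.0, 161.0), (133, 316.0, -284.0, -2.0)]
142 [(59, 524.0, -205.0, 175.0), (68, 523.0, -199.0, 176.0), (113, 517.0, -195.0, 172.0), (94, 507.0, -194.0, 164.0), (135, 320.0, -283.0, -5.0)]
144 [(61, 524.0, -206.0, 170.0), (59, 521.0, -200.0, 169.0), (115, 517.0, -196.0, 167.0)
[... 1543 characters left out ...]
.0, 109.0), (97, 524.0, -205.0, 112.0), (98, 523.0, -199.0, 113.0), (89, 519.0, -194.0, 110.0), (89, 509.0, -193.0, 102.0)]
168 [(98, 520.0, -215.0, 100.0), (96, 523.0, -207.0, 105.0), (97, 522.0, -200.0, 107.0), (90, 518.0, -195.0, 104.0), (91, 513.0, -191.0, 101.0)]
170 [(100, 521.0, -215.0, 95.0), (98, 521.0, -208.0, 97.0), (98, 525.0, -199.0, 103.0), (91, 520.0, -195.0, 100.0), (118, 509.0, -194.0, 91.0)]
172 [(154, 521.0, -216.0, 89.0), (107, 524.0, -207.0, 94.0), (98, 523.0, -201.0, 96.0), (91, 520.0, -195.0, 95.0), (157, 514.0, -192.0, 90.0)]
174 [(158, 527.0, -213.0, 90.0), (157, 525.0, -207.0, 90.0), (148, 525.0, -200.0, 92.0), (138, 523.0, -194.0, 92.0), (157, 520.0, -189.0, 91.0)]
```

The fingers shut on nothing: in the scene view they end right above the head's top (px 236,152, z≈0.147), although the reported TCP is at z 0.1115. I'll lift and check where the tips really are against the cameras.

Emit:
{"name": "arm_command", "arguments": {"motion": [{"x":0,"y":0,"z":-20,"rx":0,"ry":0,"rz":0,"hand":1},{"x":0,"y":0,"z":-40,"rx":0,"ry":0,"rz":0,"hand":1},{"x":0,"y":0,"z":-60,"rx":0,"ry":0,"rz":0,"hand":1},{"x":0,"y":0,"z":-60,"rx":0,"ry":0,"rz":0,"hand":1},{"x":0,"y":0,"z":-60,"rx":0,"ry":0,"rz":0,"hand":1}]}}

```text
clock: 6.52
tcp_pos: [0.51, -0.2048, 0.1707]
orientation: [-0.0, 0.766, 0.643, -0.0]
wrist_force: [-0.1, -0.1, 0.2]
finger_gap: -0.0002
```

```bash
python3 - <<'E'
from h import *
s=get_state();print(s['tcp_pos'],s['orientation'],s['joint_pos'],s['finger_gap'])
p=cam('scene','s4.png')
X=s['tcp_pos'];uv=proj(p,[X,X+[0,0,.0187],X+[0,0,.04]]);print(uv)
im=p['image'][:,:,::-1].copy()
im=cv2.resize(im[60:200,160:320],None,fx=5,fy=4,interpolation=cv2.INTER_CUBIC)
for a,b in uv: cv2.circle(im,(int((a-160)*5),int((b-60)*4)),4,(0,255,0),1)
cv2.imwrite('pics/s4c.png',im)
w=cloud(p);m=np.all((w>[.45,-.27,.15])&(w<[.57,-.14,.26]),-1)
P=w[m];print(np.histogram(P[:,2],bins=np.arange(.15,.27,.005)))
for lo in np.arange(.165,.22,.01):
    q=P[(P[:,2]>lo)&(P[:,2]<lo+.01)]
    if len(q): print(lo,len(q),q.mean(0),q.min(0),q.max(0))
E
```

```text
[ 0.51003332 -0.20482195  0.17070187] [-3.98201615e-04  7.66170504e-01  6.42637217e-01 -9.03097919e-05] [-5.28006066e-01  2.74612755e-01 -7.75741022e-02  1.21942004e+00
  9.92465655e-05  1.21771562e+00] -0.00019097557290903385
[[233.05167608 139.44572178]
 [232.09384474 131.96549356]
 [230.97091729 123.19593971]]
(array([ 0,  0,  0,  0,  0,  0,  0,  0,  0,  0,  8, 13, 33, 29, 28, 35, 28,
       20, 10, 41, 74, 74,  0,  0]), array([0.15 , 0.155, 0.16 , 0.165, 0.17 , 0.175, 0.18 , 0.185, 0.19 ,
       0.195, 0.2  , 0.205, 0.21 , 0.215, 0.22 , 0.225, 0.23 , 0.235,
       0.24 , 0.245, 0.25 , 0.255, 0.26 , 0.265, 0.27 ]))
0.19500000000000003 8 [ 0.51751271 -0.20512278  0.20366685] [ 0.51595645 -0.21517233  0.20146856] [ 0.5191166  -0.19772648  0.2047642 ]
0.20500000000000004 46 [ 0.51654529 -0.20032938  0.21119434] [ 0.49725902 -0.2157157   0.2056482 ] [ 0.52502272 -0.19394983  0.21479703]
0.21500000000000005 57 [ 0.5197409  -0.20177188  0.22005769] [ 0.50681214 -0.21577222  0.21502946] [ 0.52747498 -0.1941932   0.22442985]
```

View pics/s4c.png

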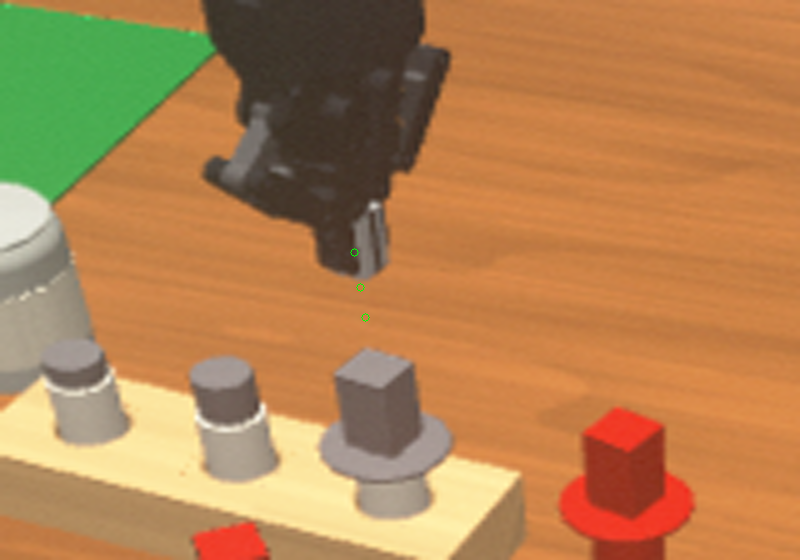

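Clear: the shut tips are at z≈0.201 while the state says 0.171, so the true tips are about 30 mm above the reported TCP (x, y agree). I'll allow for that and grasp at a reported z of ≈0.082.

Emit:
{"name": "arm_command", "arguments": {"motion": [{"x":0,"y":0,"z":0,"rx":0,"ry":0,"rz":0,"hand":-1},{"x":0,"y":0,"z":0,"rx":0,"ry":0,"rz":0,"hand":-1},{"x":0,"y":0,"z":0,"rx":0,"ry":0,"rz":0,"hand":-1},{"x":0,"y":0,"z":0,"rx":0,"ry":0,"rz":0,"hand":-1},{"x":0,"y":0,"z":20,"rx":0,"ry":0,"rz":0,"hand":-1},{"x":0,"y":0,"z":40,"rx":0,"ry":0,"rz":0,"hand":-1},{"x":0,"y":0,"z":60,"rx":0,"ry":0,"rz":0,"hand":-1},{"x":0,"y":0,"z":80,"rx":0,"ry":0,"rz":0,"hand":-1},{"x":0,"y":0,"z":80,"rx":0,"ry":0,"rz":0,"hand":-1}]}}

```text
clock: 7.7
tcp_pos: [0.5091, -0.2043, 0.09]
orientation: [-0.002, 0.766, 0.643, -0.001]
wrist_force: [0.1, 0.6, -0.3]
finger_gap: 0.0855
```

```bash
python3 - <<'E'
from h import *
goto([.5102,-.2043,.082],-10)
p=cam('wrist','w5.png')
p=cam('scene');c=p['image'][100:240,150:310,::-1];cv2.imwrite('pics/s5c.png',cv2.resize(c,None,fx=5,fy=4,interpolation=cv2.INTER_CUBIC))
E
```

```text
t 7.7 tcp [ 0.5091 -0.2043  0.09  ] F [ 0.1  0.6 -0.3] gap 0.0855 j [-0.53  0.32 -0.22  1.04  0.    1.22]
shift [0.1 1.1 8. ] turn [-0.18 -0.07 -0.02]
```

View pics/s5c.png

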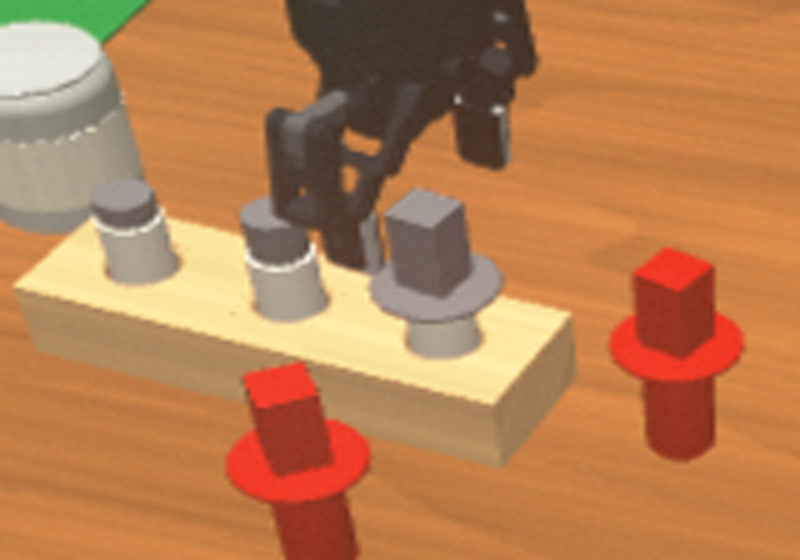

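View pics/w5.png

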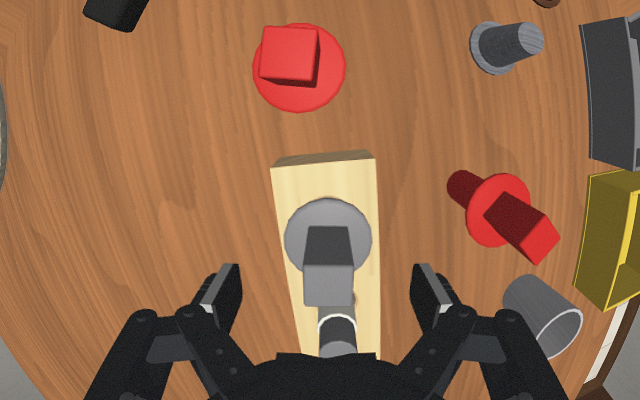

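Emit:
{"name": "arm_command", "arguments": {"motion": [{"x":0,"y":0.5,"z":8,"rx":0,"ry":0,"rz":0,"hand":-1},{"x":0,"y":0.5,"z":8,"rx":0,"ry":0,"rz":0,"hand":-1},{"x":0,"y":0.5,"z":8,"rx":0,"ry":0,"rz":0,"hand":1},{"x":0,"y":0.5,"z":8,"rx":0,"ry":0,"rz":0,"hand":1},{"x":0,"y":0.5,"z":8,"rx":0,"ry":0,"rz":0,"hand":1},{"x":0,"y":0.5,"z":8,"rx":0,"ry":0,"rz":0,"hand":1},{"x":0,"y":0.5,"z":8,"rx":0,"ry":0,"rz":0,"hand":1},{"x":0,"y":0.5,"z":8,"rx":0,"ry":0,"rz":0,"hand":1}], "force": 60}}

```text
clock: 8.8
tcp_pos: [0.511, -0.2052, 0.0838]
orientation: [0.0, 0.766, 0.643, 0.0]
wrist_force: [0.5, -0.7, 3.4]
finger_gap: 0.0229
```

```bash
python3 - <<'E'
from h import *
goto([.5102,-.2043,.082],-10)
p=cam('wrist','w6.png')
p=cam('scene');c=p['image'][100:240,150:310,::-1];cv2.imwrite('pics/s6c.png',cv2.resize(c,None,fx=5,fy=4,interpolation=cv2.INTER_CUBIC))
E
```

```text
t 8.8 tcp [ 0.511  -0.2052  0.0838] F [ 0.5 -0.7  3.4] gap 0.0229 j [-0.53  0.33 -0.23  1.02  0.    1.22]
shift [ 0.8 -1.   1.8] turn [ 0.03  0.01 -0.02]
```

View pics/s6c.png

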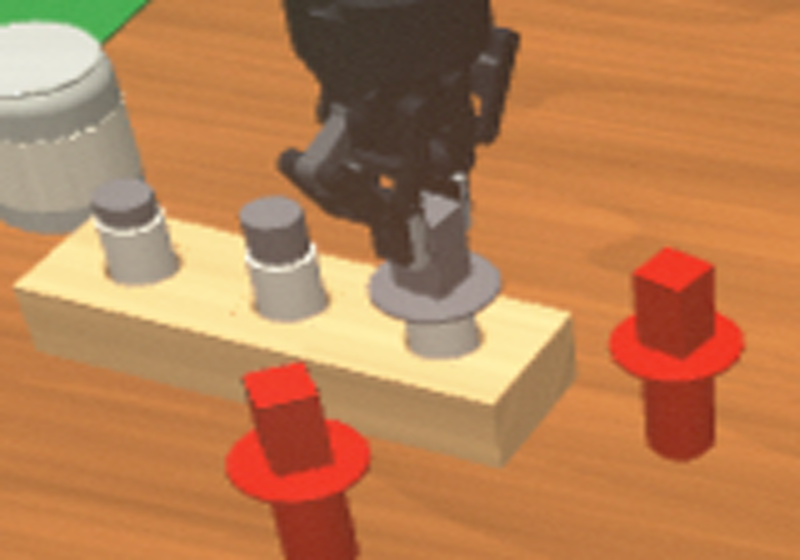

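Gripped: gap 22.9 mm, fingers on the head's two sides. I'll lift straight up, then go round the red one with a detour towards -x.

Emit:
{"name": "arm_command", "arguments": {"motion": [{"x":0,"y":0,"z":-10,"rx":0,"ry":0,"rz":0,"hand":1},{"x":0,"y":0,"z":-25,"rx":0,"ry":0,"rz":0,"hand":1},{"x":0,"y":0,"z":-40,"rx":0,"ry":0,"rz":0,"hand":1},{"x":0,"y":0,"z":-60,"rx":0,"ry":0,"rz":0,"hand":1},{"x":0,"y":0,"z":-80,"rx":0,"ry":0,"rz":0,"hand":1},{"x":0,"y":0,"z":-80,"rx":0,"ry":0,"rz":0,"hand":1},{"x":0,"y":0,"z":-80,"rx":0,"ry":0,"rz":0,"hand":1}]}}

```text
clock: 9.78
tcp_pos: [0.5107, -0.205, 0.1633]
orientation: [-0.0, 0.766, 0.643, 0.0]
wrist_force: [-0.3, -0.3, -2.0]
finger_gap: 0.0231
```

```bash
python3 - <<'E'
from h import *
goto([.40,-.11,.165],6)
p=cam('scene');c=p['image'][80:220,150:310,::-1];cv2.imwrite('pics/s7c.png',cv2.resize(c,None,fx=5,fy=4,interpolation=cv2.INTER_CUBIC))
w=cloud(p);t=get_state()['tcp_pos']
m=np.all((np.abs(w-t-[0,0,.004])<[.04,.04,.012]),-1);P=w[m];print(len(P),P.min(0),P.max(0),P.mean(0)-t)
E
```

```text
t 9.775 tcp [ 0.5107 -0.205   0.1633] F [-0.3 -0.3 -2. ] gap 0.0231 j [-0.53  0.28 -0.09  1.2   0.    1.22]
shift [  74.3 -125.5   -1.7] turn [-1.000e-02 -1.000e-02 -1.602e+01]
314 [ 0.48606014 -0.23358544  0.1642312 ] [ 0.53948372 -0.17756065  0.17874844] [0.01041414 0.00414122 0.00692006]
```

View pics/s7c.png

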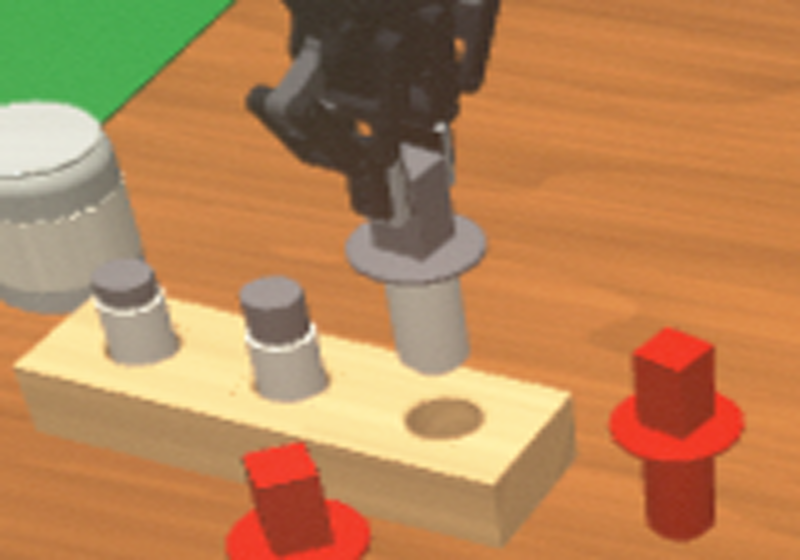

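Emit:
{"name": "arm_command", "arguments": {"motion": [{"x":0,"y":-40,"z":0,"rx":0,"ry":0,"rz":0,"hand":1},{"x":10,"y":-80,"z":0,"rx":0,"ry":0,"rz":0,"hand":1},{"x":30,"y":-115,"z":0,"rx":0,"ry":0,"rz":-5,"hand":1},{"x":75,"y":-125,"z":0,"rx":0,"ry":0,"rz":-10,"hand":1},{"x":120,"y":-125,"z":0,"rx":0,"ry":0,"rz":-16,"hand":1},{"x":165,"y":-125,"z":0,"rx":0,"ry":0,"rz":-16,"hand":1},{"x":210,"y":-125,"z":0,"rx":0,"ry":0,"rz":-16,"hand":1},{"x":210,"y":-125,"z":0,"rx":0,"ry":0,"rz":-16,"hand":1},{"x":210,"y":-125,"z":0,"rx":0,"ry":0,"rz":-16,"hand":1}]}}

```text
clock: 10.95
tcp_pos: [0.4237, 0.0234, 0.1629]
orientation: [-0.0, 0.669, 0.743, -0.001]
wrist_force: [-0.2, -0.6, -1.5]
finger_gap: 0.023
```

```bash
python3 - <<'E'
from h import *
goto([.475,.1403,.165],6)
E
```

```text
t 10.95 tcp [0.4237 0.0234 0.1629] F [-0.2 -0.6 -1.5] gap 0.023 j [-0.13  0.04 -0.38  1.15 -0.    1.33]
shift [110.9  63.3  -2.2] turn [-0.08  0.    0.02]
```

Emit:
{"name": "arm_command", "arguments": {"motion": [{"x":50,"y":20,"z":0,"rx":0,"ry":0,"rz":0,"hand":1},{"x":90,"y":40,"z":0,"rx":0,"ry":0,"rz":0,"hand":1},{"x":111,"y":55,"z":0,"rx":0,"ry":0,"rz":0,"hand":1},{"x":111,"y":55,"z":0,"rx":0,"ry":0,"rz":0,"hand":1},{"x":111,"y":55,"z":15,"rx":0,"ry":0,"rz":0,"hand":1},{"x":111,"y":55,"z":30,"rx":0,"ry":0,"rz":0,"hand":1},{"x":111,"y":55,"z":30,"rx":0,"ry":0,"rz":0,"hand":1},{"x":111,"y":55,"z":30,"rx":0,"ry":0,"rz":0,"hand":1}]}}

```text
clock: 11.95
tcp_pos: [0.4672, 0.1391, 0.1334]
orientation: [-0.0, 0.67, 0.743, -0.0]
wrist_force: [0.8, 0.3, -0.1]
finger_gap: 0.0231
```

```bash
python3 - <<'E'
from h import *
goto([.475,.1403,.1203],6)
p=cam('scene','s8.png');c=p['image'][160:290,320:470,::-1];cv2.imwrite('pics/s8c.png',cv2.resize(c,None,fx=5,fy=4.5,interpolation=cv2.INTER_CUBIC))
w=cloud(p);t=get_state()['tcp_pos']
m=np.all((np.abs(w-t-[0,0,.004])<[.04,.04,.012]),-1);P=w[m]
print(len(P),P.min(0),P.max(0))
p=cam('top','t8.png');c=p['image'][120:260,190:310,::-1];cv2.imwrite('pics/t8c.png',cv2.resize(c,None,fx=4,fy=4,interpolation=cv2.INTER_CUBIC))
p=cam('wrist','w8.png')
E
```

```text
t 11.95 tcp [0.4672 0.1391 0.1334] F [ 0.8  0.3 -0.1] gap 0.0231 j [ 0.12  0.18 -0.3   1.1   0.    1.59]
shift [ 0.3  7.9 13.1] turn [-0.02 -0.   -0.06]
352 [0.4451461  0.11098724 0.13271786] [0.49609149 0.1659696  0.14965119]
```

View pics/s8c.png

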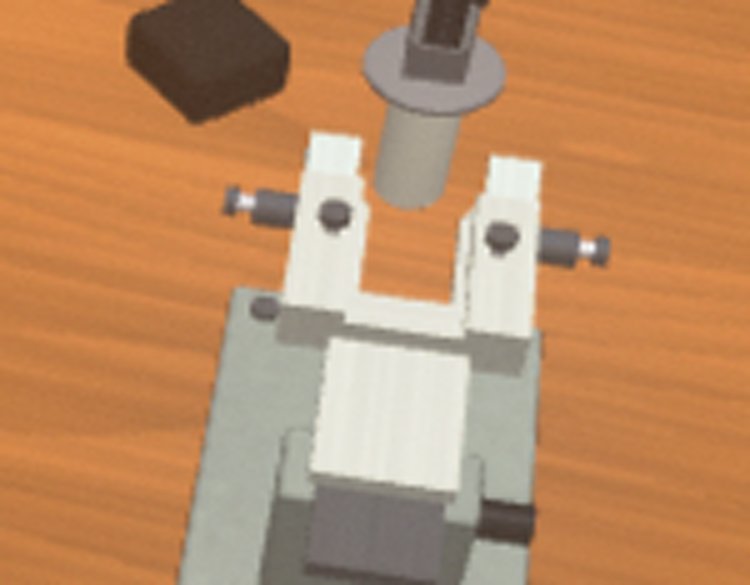

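View pics/w8.png

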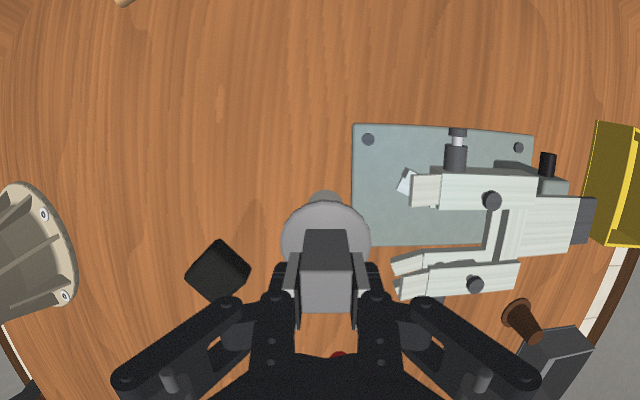

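View pics/t8c.png

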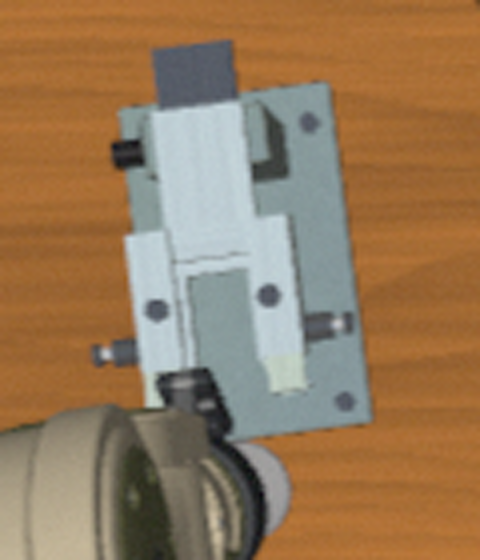

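```bash
python3 - <<'E'
from h import *
th=np.deg2rad(6.0);R=np.array([[np.cos(th),np.sin(th)],[-np.sin(th),np.cos(th)]])
t=get_state()['tcp_pos']; print('tcp stand-aligned',R@t[:2]*1000)
home=R@np.array([566.7,149.9]);print('home top',home)
from scipy.optimize import least_squares
for n in('scene',):
  FC=[];MI=[];MO=[];XF=[]
  for k in range(4):
    p=cam(n);w=cloud(p)
    m=np.all((np.abs(w-t-[0,0,.006])<[.035,.035,.006]),-1)
    P=w[m][:,:2]@R.T*1000
    h=cv2.convexHull(P.astype(np.float32))[:,0]
    # front half only
    h=h[h[:,0]>(R@t[:2])[0]*1000-5]
    f=least_squares(lambda c:np.hypot(*(h-c).T)-27.7,R@t[:2]*1000,loss='soft_l1');FC.append(f.x)
    q=w[np.all((w>[.5,.05,.128])&(w<[.66,.26,.142]),-1)];xy=q[:,:2]@R.T*1000
    for X in range(int(home[0])-28,int(home[0])+20,3):
        y=xy[(xy[:,0]>=X)&(xy[:,0]<X+3),1]-home[1]
        a=y[(y<0)&(y>-46)];b=y[(y>0)&(y<46)]
        MI.append((X,a.max(),b.min()));
        if X>home[0]-5: MO.append((X,y.min(),y.max()))
  print(n,'flange',np.array(FC).round(1))
  MI=np.array(MI);MO=np.array(MO)
  print('inner',MI.mean(0),'outer',MO.mean(0), 'slopes deg',[np.polyfit(A[:,0],A[:,1:].mean(1),1)[0]*57.3 for A in(MI,MO)])
  q=w[np.all((w>[.5,.05,.1])&(w<[.7,.26,.142]),-1)];xy=q[:,:2]@R.T*1000-home
  fr=xy[np.abs(np.abs(xy[:,1])-32)<8];print('front',np.percentile(fr[:,0],[0.3,1,2]))
E
```

```text
tcp stand-aligned [479.83361     89.89793878]
home top [579.26437475  89.84255198]
scene flange [[481.3  89.6]
 [480.5  89.4]
 [480.7  89.4]
 [481.   89.8]]
inner [573.5        -22.68249424  21.07358348] outer [585.5        -43.33695693  42.25881064] slopes deg [np.float64(0.39365719291060425), np.float64(0.8528939066196514)]
front [-48.85725008 -47.52746975 -46.31449036]
```

```bash
python3 - <<'E'
from h import *
t=get_state()['tcp_pos'];p=cam('scene');w=cloud(p)
m=np.all((np.abs(w-t-[0,0,.006])<[.03,.03,.01]),-1);q=w[m]
print('flange top - tcp',np.median(q[:,2])-t[2],np.histogram((q[:,2]-t[2])*1000,bins=range(-4,17,2)))
m=np.all((w>[.53,.05,.128])&(w<[.59,.26,.144]),-1);print('keeper top',np.median(w[m][:,2]))
goto([.475,.1398,.1198],6.2)
E
```

```text
flange top - tcp 0.006013024547829704 (array([  0,   0,   9,  31, 132, 121,  23,  12,   7,  10]), array([-4, -2,  0,  2,  4,  6,  8, 10, 12, 14, 16]))
keeper top 0.13488638270532546
t 12.35 tcp [0.4675 0.1397 0.1337] F [ 0.8 -0.  -0.2] gap 0.0231 j [ 0.13  0.18 -0.3   1.1   0.    1.59]
shift [-0.7  7.4 13.9] turn [ 0.03 -0.01 -0.21]
```

Emit:
{"name": "arm_command", "arguments": {"motion": [{"x":-0.5,"y":0,"z":7,"rx":0,"ry":0,"rz":-0.2,"hand":1},{"x":-0.5,"y":0,"z":13.3,"rx":0,"ry":0,"rz":-0.2,"hand":1},{"x":-0.5,"y":0,"z":13.3,"rx":0,"ry":0,"rz":-0.2,"hand":1},{"x":-0.5,"y":10,"z":13.3,"rx":0,"ry":0,"rz":-0.2,"hand":1},{"x":-0.5,"y":20,"z":13.3,"rx":0,"ry":0,"rz":-0.2,"hand":1},{"x":-0.5,"y":20,"z":13.3,"rx":0,"ry":0,"rz":-0.2,"hand":1},{"x":-0.5,"y":20,"z":13.3,"rx":0,"ry":0,"rz":-0.2,"hand":1}]}}

```text
clock: 13.22
tcp_pos: [0.4873, 0.1411, 0.1201]
orientation: [-0.0, 0.668, 0.744, -0.0]
wrist_force: [-0.7, 0.6, -0.6]
finger_gap: 0.023
```

```bash
cat >> h.py <<'E'
def st():
    s=get_state();th=np.deg2rad(6.2);R=np.array([[np.cos(th),np.sin(th)],[-np.sin(th),np.cos(th)]])
    d=R@(s['tcp_pos'][:2]*1000-[566.7,149.9]);f=R@s['wrist_force'][:2]
    print('t',round(s['clock'],2),'rel home x,y',d.round(1),'z',(s['tcp_pos'][2]*1000).round(1),'F x,y,z',f.round(1),s['wrist_force'][2].round(1),'T',np.round(s['ft_torque'],2),'gap',round(s['finger_gap'],4))
E
python3 - <<'E'
from h import *
st()
p=cam('scene','s9.png');c=p['image'][160:290,320:470,::-1];cv2.imwrite('pics/s9c.png',cv2.resize(c,None,fx=5,fy=4.5,interpolation=cv2.INTER_CUBIC))
E
```

```text
t 13.22 rel home x,y [-79.8  -0.1] z 120.1 F x,y,z [-0.6  0.7] -0.6 T [ 0.   -0.   -0.02] gap 0.023
```

View pics/s9c.png

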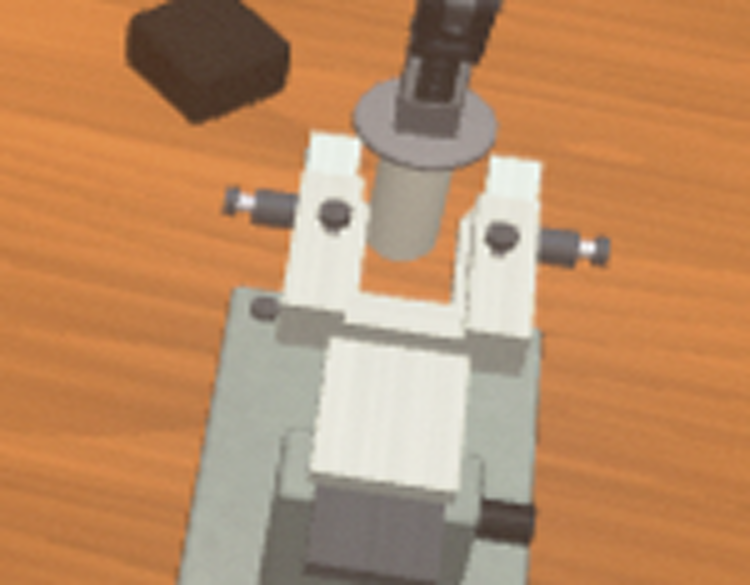

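Emit:
{"name": "arm_command", "arguments": {"motion": [{"x":0,"y":3,"z":0,"rx":0,"ry":0,"rz":0,"hand":1},{"x":0,"y":6,"z":0,"rx":0,"ry":0,"rz":0,"hand":1},{"x":0,"y":9,"z":0,"rx":0,"ry":0,"rz":0,"hand":1},{"x":0,"y":12,"z":0,"rx":0,"ry":0,"rz":0,"hand":1},{"x":0,"y":15,"z":0,"rx":0,"ry":0,"rz":0,"hand":1},{"x":0,"y":15,"z":0,"rx":0,"ry":0,"rz":0,"hand":1}]}}

```text
clock: 14.02
tcp_pos: [0.5026, 0.1428, 0.1202]
orientation: [0.0, 0.668, 0.744, 0.0]
wrist_force: [0.3, 0.1, -1.7]
finger_gap: 0.0232
```

```bash
python3 - <<'E'
from h import *
st()
p=cam('scene','s10.png');c=p['image'][160:290,320:470,::-1];cv2.imwrite('pics/s10c.png',cv2.resize(c,None,fx=5,fy=4.5,interpolation=cv2.INTER_CUBIC))
E
```

```text
t 14.03 rel home x,y [-64.5  -0.1] z 120.2 F x,y,z [0.3 0. ] -1.7 T [ 0.04 -0.04 -0.  ] gap 0.0232
```

View pics/s10c.png

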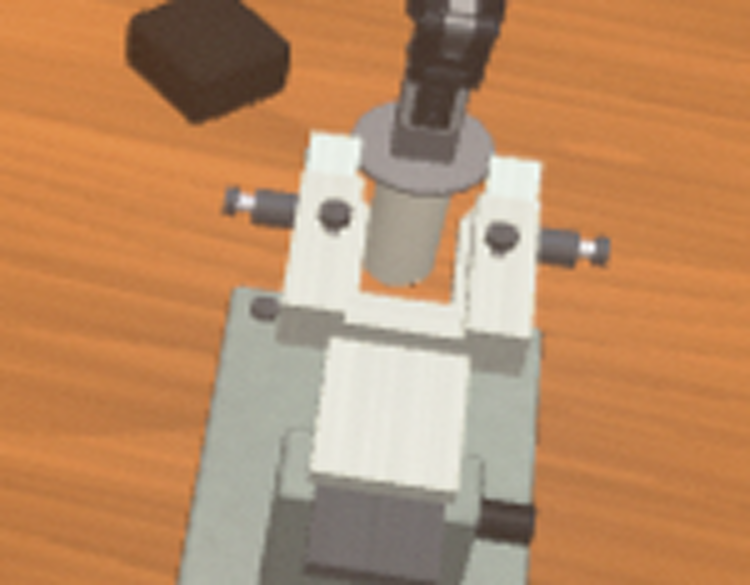

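Emit:
{"name": "arm_command", "arguments": {"motion": [{"x":0,"y":2,"z":0,"rx":0,"ry":0,"rz":0,"hand":1},{"x":0,"y":4,"z":0,"rx":0,"ry":0,"rz":0,"hand":1},{"x":0,"y":6,"z":0,"rx":0,"ry":0,"rz":0,"hand":1},{"x":0,"y":8,"z":0,"rx":0,"ry":0,"rz":0,"hand":1},{"x":0,"y":8,"z":0,"rx":0,"ry":0,"rz":0,"hand":1}]}}

```text
clock: 14.7
tcp_pos: [0.5104, 0.1436, 0.1202]
orientation: [-0.0, 0.668, 0.744, 0.0]
wrist_force: [0.8, -0.1, -1.3]
finger_gap: 0.0231
```

```bash
python3 -c "
from h import *
st()"
```

```text
t 14.7 rel home x,y [-56.6  -0.1] z 120.2 F x,y,z [ 0.8 -0.2] -1.3 T [0.03 0.02 0.02] gap 0.0231
```

Emit:
{"name": "arm_command", "arguments": {"motion": [{"x":0,"y":2,"z":0,"rx":0,"ry":0,"rz":0,"hand":1},{"x":0,"y":4,"z":0,"rx":0,"ry":0,"rz":0,"hand":1},{"x":0,"y":6,"z":0,"rx":0,"ry":0,"rz":0,"hand":1},{"x":0,"y":8,"z":0,"rx":0,"ry":0,"rz":0,"hand":1},{"x":0,"y":8,"z":0,"rx":0,"ry":0,"rz":0,"hand":1}]}}

```text
clock: 15.32
tcp_pos: [0.5184, 0.1445, 0.1202]
orientation: [0.0, 0.668, 0.744, 0.0]
wrist_force: [-0.5, -0.2, -1.7]
finger_gap: 0.023
```

```bash
python3 -c "
from h import *
st()"
```

```text
t 15.32 rel home x,y [-48.6  -0.1] z 120.2 F x,y,z [-0.5 -0.2] -1.7 T [0.05 0.01 0.01] gap 0.023
```

Emit:
{"name": "arm_command", "arguments": {"motion": [{"x":0,"y":2,"z":0,"rx":0,"ry":0,"rz":0,"hand":1},{"x":0,"y":4,"z":0,"rx":0,"ry":0,"rz":0,"hand":1},{"x":0,"y":6,"z":0,"rx":0,"ry":0,"rz":0,"hand":1},{"x":0,"y":8,"z":0,"rx":0,"ry":0,"rz":0,"hand":1},{"x":0,"y":10,"z":0,"rx":0,"ry":0,"rz":0,"hand":1},{"x":0,"y":10,"z":0,"rx":0,"ry":0,"rz":0,"hand":1}]}}

```text
clock: 16.08
tcp_pos: [0.5283, 0.1456, 0.1202]
orientation: [-0.0, 0.668, 0.744, 0.0]
wrist_force: [0.5, -0.4, -1.1]
finger_gap: 0.023
```

```bash
python3 -c "
from h import *
st()
p=cam('scene','s11.png');c=p['image'][160:290,320:470,::-1];cv2.imwrite('pics/s11c.png',cv2.resize(c,None,fx=5,fy=4.5,interpolation=cv2.INTER_CUBIC))"
```

```text
t 16.07 rel home x,y [-38.7  -0.1] z 120.2 F x,y,z [ 0.4 -0.4] -1.1 T [ 0.04  0.01 -0.  ] gap 0.023
```

View pics/s11c.png

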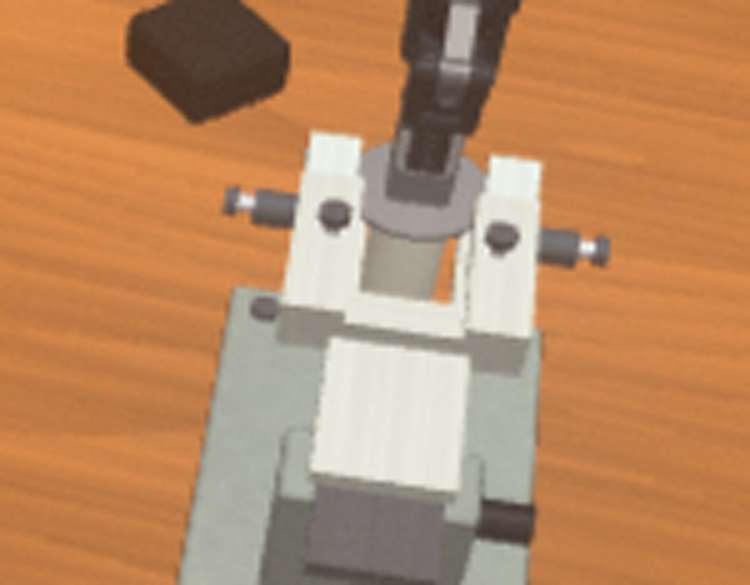

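Emit:
{"name": "arm_command", "arguments": {"motion": [{"x":0,"y":1,"z":0,"rx":0,"ry":0,"rz":0,"hand":1},{"x":0,"y":2,"z":0,"rx":0,"ry":0,"rz":0,"hand":1},{"x":0,"y":3,"z":0,"rx":0,"ry":0,"rz":0,"hand":1},{"x":0,"y":4,"z":0,"rx":0,"ry":0,"rz":0,"hand":1},{"x":0,"y":5,"z":0,"rx":0,"ry":0,"rz":0,"hand":1}]}}

```text
clock: 16.75
tcp_pos: [0.5332, 0.1461, 0.1202]
orientation: [-0.0, 0.668, 0.744, 0.0]
wrist_force: [0.1, 0.3, -0.9]
finger_gap: 0.0229
```

Emit:
{"name": "arm_command", "arguments": {"motion": [{"x":0,"y":1,"z":0,"rx":0,"ry":0,"rz":0,"hand":1},{"x":0,"y":2,"z":0,"rx":0,"ry":0,"rz":0,"hand":1},{"x":0,"y":3,"z":0,"rx":0,"ry":0,"rz":0,"hand":1}]}}

```text
clock: 17.12
tcp_pos: [0.5353, 0.1463, 0.1199]
orientation: [-0.001, 0.668, 0.744, -0.001]
wrist_force: [-2.1, -1.6, -0.7]
finger_gap: 0.0229
```

```bash
python3 -c "
from h import *
st()"
```

```text
t 17.12 rel home x,y [-31.6  -0.1] z 119.9 F x,y,z [-2.3 -1.4] -0.7 T [-0.03  0.57 -0.03] gap 0.0229
```

Emit:
{"name": "arm_command", "arguments": {"motion": [{"x":0,"y":1,"z":0,"rx":0,"ry":0,"rz":0,"hand":1},{"x":0,"y":2,"z":0,"rx":0,"ry":0,"rz":0,"hand":1}]}}

```text
clock: 17.38
tcp_pos: [0.538, 0.1466, 0.1201]
orientation: [-0.0, 0.668, 0.744, -0.0]
wrist_force: [-0.8, -0.7, -1.6]
finger_gap: 0.0231
```

```bash
python3 -c "
from h import *
st()"
```

```text
t 17.38 rel home x,y [-28.9  -0.2] z 120.1 F x,y,z [-0.9 -0.6] -1.6 T [-0.03  0.31 -0.05] gap 0.0231
```

Emit:
{"name": "arm_command", "arguments": {"motion": [{"x":0,"y":1,"z":0,"rx":0,"ry":0,"rz":0,"hand":1},{"x":0,"y":2,"z":0,"rx":0,"ry":0,"rz":0,"hand":1}]}}

```text
clock: 17.62
tcp_pos: [0.5403, 0.1469, 0.1203]
orientation: [0.0, 0.668, 0.744, 0.0]
wrist_force: [-2.1, 0.1, -1.4]
finger_gap: 0.0231
```

Emit:
{"name": "arm_command", "arguments": {"motion": [{"x":0,"y":1,"z":0,"rx":0,"ry":0,"rz":0,"hand":1},{"x":0,"y":2,"z":0,"rx":0,"ry":0,"rz":0,"hand":1}]}}

```text
clock: 17.88
tcp_pos: [0.5419, 0.1471, 0.1201]
orientation: [-0.0, 0.668, 0.744, -0.0]
wrist_force: [-2.4, -1.1, -1.9]
finger_gap: 0.0233
```

```bash
python3 -c "
from h import *
st()"
```

```text
t 17.88 rel home x,y [-25.   -0.1] z 120.1 F x,y,z [-2.5 -0.9] -1.9 T [-0.01  0.51  0.03] gap 0.0233
```

Emit:
{"name": "arm_command", "arguments": {"motion": [{"x":0,"y":1,"z":0,"rx":0,"ry":0,"rz":0,"hand":1},{"x":0,"y":2,"z":0,"rx":0,"ry":0,"rz":0,"hand":1}]}}

```text
clock: 18.12
tcp_pos: [0.5435, 0.1473, 0.1199]
orientation: [-0.0, 0.668, 0.744, -0.0]
wrist_force: [-3.2, 0.3, -2.3]
finger_gap: 0.0229
```

Emit:
{"name": "arm_command", "arguments": {"motion": [{"x":0,"y":1,"z":0,"rx":0,"ry":0,"rz":0,"hand":1},{"x":0,"y":2,"z":0,"rx":0,"ry":0,"rz":0,"hand":1}]}}

```text
clock: 18.38
tcp_pos: [0.5451, 0.1475, 0.1196]
orientation: [-0.001, 0.668, 0.744, -0.001]
wrist_force: [-4.3, 0.4, -3.5]
finger_gap: 0.0229
```

```bash
python3 -c "
from h import *
st()
p=cam('scene','s12.png');c=p['image'][160:290,320:470,::-1];cv2.imwrite('pics/s12c.png',cv2.resize(c,None,fx=5,fy=4.5,interpolation=cv2.INTER_CUBIC))"
```

```text
t 18.38 rel home x,y [-21.8  -0.1] z 119.6 F x,y,z [-4.3  0.9] -3.5 T [0.03 1.05 0.04] gap 0.0229
```

View pics/s12c.png

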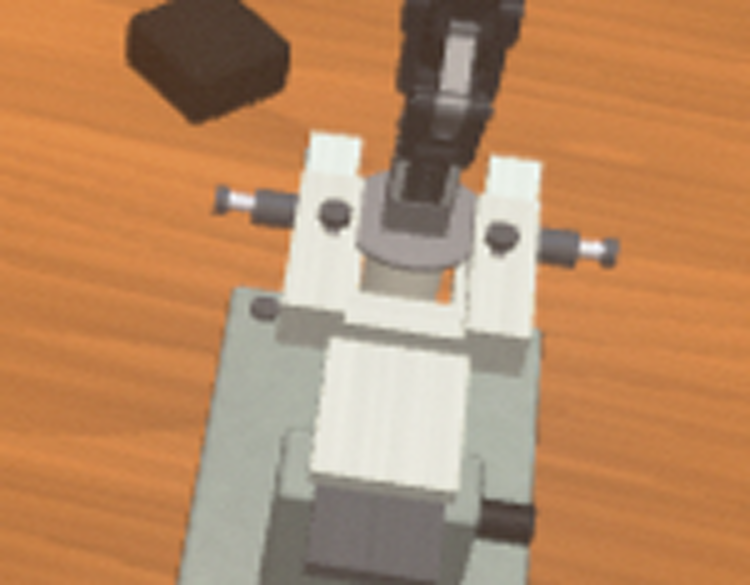

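Emit:
{"name": "arm_command", "arguments": {"motion": [{"x":0,"y":1,"z":0,"rx":0,"ry":0,"rz":0,"hand":1},{"x":0,"y":2,"z":0,"rx":0,"ry":0,"rz":0,"hand":1},{"x":0,"y":2,"z":0,"rx":0,"ry":0,"rz":0,"hand":1}]}}

```text
clock: 18.8
tcp_pos: [0.5472, 0.1476, 0.1196]
orientation: [-0.001, 0.668, 0.744, -0.001]
wrist_force: [-5.8, -0.4, -4.4]
finger_gap: 0.0232
```

Emit:
{"name": "arm_command", "arguments": {"motion": [{"x":0,"y":1,"z":0,"rx":0,"ry":0,"rz":0,"hand":1},{"x":0,"y":2,"z":0,"rx":0,"ry":0,"rz":0,"hand":1},{"x":0,"y":2,"z":0,"rx":0,"ry":0,"rz":0,"hand":1}]}}

```text
clock: 19.18
tcp_pos: [0.5499, 0.1477, 0.1199]
orientation: [0.0, 0.668, 0.744, -0.0]
wrist_force: [-2.9, -0.5, -5.8]
finger_gap: 0.0227
```

```bash
python3 -c "
from h import *
st()"
```

```text
t 19.18 rel home x,y [-16.9  -0.4] z 119.9 F x,y,z [-3.  -0.2] -5.8 T [-0.23  0.94  0.02] gap 0.0227
```

Emit:
{"name": "arm_command", "arguments": {"motion": [{"x":0,"y":1,"z":0.5,"rx":0,"ry":0,"rz":0,"hand":1},{"x":0,"y":2,"z":0.5,"rx":0,"ry":0,"rz":0,"hand":1},{"x":0,"y":3,"z":0.5,"rx":0,"ry":0,"rz":0,"hand":1},{"x":0,"y":3,"z":0.5,"rx":0,"ry":0,"rz":0,"hand":1}]}}

```text
clock: 19.68
tcp_pos: [0.5536, 0.1484, 0.1199]
orientation: [0.0, 0.668, 0.744, 0.0]
wrist_force: [-1.2, 0.3, -5.6]
finger_gap: 0.0228
```

Emit:
{"name": "arm_command", "arguments": {"motion": [{"x":0,"y":1,"z":0,"rx":0,"ry":0,"rz":0,"hand":1},{"x":0,"y":2,"z":0,"rx":0,"ry":0,"rz":0,"hand":1},{"x":0,"y":3,"z":0,"rx":0,"ry":0,"rz":0,"hand":1},{"x":0,"y":3,"z":0,"rx":0,"ry":0,"rz":0,"hand":1}]}}

```text
clock: 20.18
tcp_pos: [0.5562, 0.1486, 0.1197]
orientation: [0.0, 0.668, 0.744, 0.0]
wrist_force: [-2.7, -0.7, -5.1]
finger_gap: 0.0232
```

```bash
python3 -c "
from h import *
st()"
```

```text
t 20.18 rel home x,y [-10.6  -0.1] z 119.7 F x,y,z [-2.7 -0.4] -5.1 T [-0.03  0.57  0.01] gap 0.0232
```

Emit:
{"name": "arm_command", "arguments": {"motion": [{"x":0,"y":1,"z":0,"rx":0,"ry":0,"rz":0,"hand":1},{"x":0,"y":2,"z":0,"rx":0,"ry":0,"rz":0,"hand":1},{"x":0,"y":3,"z":0,"rx":0,"ry":0,"rz":0,"hand":1},{"x":0,"y":4,"z":0,"rx":0,"ry":0,"rz":0,"hand":1},{"x":0,"y":4,"z":0,"rx":0,"ry":0,"rz":0,"hand":1}]}}

```text
clock: 20.8
tcp_pos: [0.5602, 0.1491, 0.1197]
orientation: [0.0, 0.668, 0.744, 0.0]
wrist_force: [-1.6, -0.4, -6.6]
finger_gap: 0.023
```

```bash
python3 -c "
from h import *
st()"
```

```text
t 20.8 rel home x,y [-6.6 -0.1] z 119.7 F x,y,z [-1.6 -0.2] -6.6 T [-0.05  0.57  0.04] gap 0.023
```

Emit:
{"name": "arm_command", "arguments": {"motion": [{"x":0,"y":1,"z":0,"rx":0,"ry":0,"rz":0,"hand":1},{"x":0,"y":2,"z":0,"rx":0,"ry":0,"rz":0,"hand":1},{"x":0,"y":2,"z":0,"rx":0,"ry":0,"rz":0,"hand":1}]}}

```text
clock: 21.18
tcp_pos: [0.5622, 0.1493, 0.1197]
orientation: [0.0, 0.668, 0.744, 0.0]
wrist_force: [-2.2, -0.3, -4.8]
finger_gap: 0.023
```

```bash
python3 -c "
from h import *
st()
p=cam('scene','s13.png');c=p['image'][160:290,320:470,::-1];cv2.imwrite('pics/s13c.png',cv2.resize(c,None,fx=5,fy=4.5,interpolation=cv2.INTER_CUBIC))"
```

```text
t 21.18 rel home x,y [-4.5 -0.2] z 119.7 F x,y,z [-2.3 -0. ] -4.8 T [-0.1   0.56  0.01] gap 0.023
```

View pics/s13c.png

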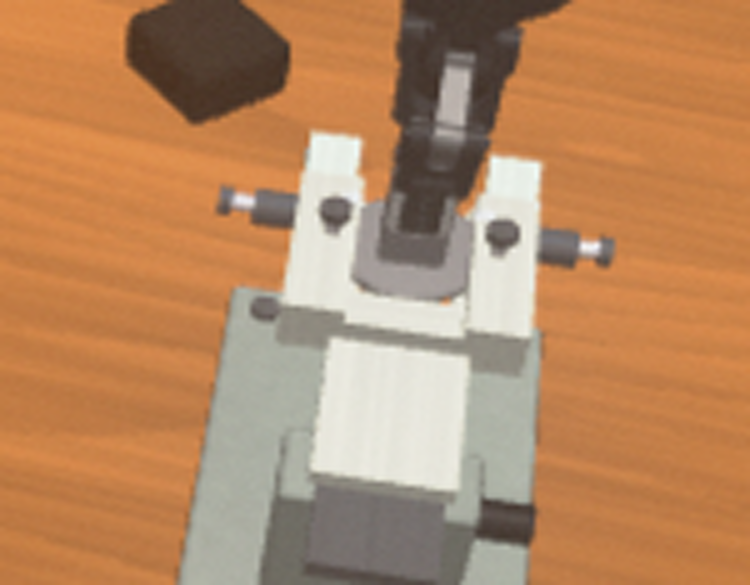

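Emit:
{"name": "arm_command", "arguments": {"motion": [{"x":0,"y":0.5,"z":0,"rx":0,"ry":0,"rz":0,"hand":1},{"x":0,"y":1,"z":0,"rx":0,"ry":0,"rz":0,"hand":1},{"x":0,"y":1,"z":0,"rx":0,"ry":0,"rz":0,"hand":1}]}}

```text
clock: 21.6
tcp_pos: [0.563, 0.1494, 0.1197]
orientation: [0.0, 0.668, 0.744, 0.0]
wrist_force: [-2.4, -0.4, -4.9]
finger_gap: 0.0228
```

Emit:
{"name": "arm_command", "arguments": {"motion": [{"x":0,"y":0.5,"z":0,"rx":0,"ry":0,"rz":0,"hand":1},{"x":0,"y":1,"z":0,"rx":0,"ry":0,"rz":0,"hand":1},{"x":0,"y":1,"z":0,"rx":0,"ry":0,"rz":0,"hand":1}]}}

```text
clock: 21.98
tcp_pos: [0.5641, 0.1495, 0.1198]
orientation: [0.0, 0.668, 0.744, 0.0]
wrist_force: [-1.8, 0.1, -5.5]
finger_gap: 0.0225
```

```bash
python3 -c "
from h import *
st()"
```

```text
t 21.98 rel home x,y [-2.6 -0.1] z 119.8 F x,y,z [-1.8  0.3] -5.5 T [-0.02  0.56  0.02] gap 0.0225
```

Emit:
{"name": "arm_command", "arguments": {"motion": [{"x":0,"y":0.5,"z":0,"rx":0,"ry":0,"rz":0,"hand":1},{"x":0,"y":1,"z":0,"rx":0,"ry":0,"rz":0,"hand":1},{"x":0,"y":1,"z":0,"rx":0,"ry":0,"rz":0,"hand":1}]}}

```text
clock: 22.35
tcp_pos: [0.565, 0.1496, 0.1197]
orientation: [0.0, 0.668, 0.744, 0.0]
wrist_force: [-1.7, 0.6, -5.4]
finger_gap: 0.0229
```

```bash
python3 -c "
from h import *
st()
p=cam('scene','s14.png');c=p['image'][160:290,320:470,::-1];cv2.imwrite('pics/s14c.png',cv2.resize(c,None,fx=5,fy=4.5,interpolation=cv2.INTER_CUBIC))"
```

```text
t 22.35 rel home x,y [-1.7 -0.1] z 119.7 F x,y,z [-1.7  0.8] -5.4 T [-0.02  0.51 -0.01] gap 0.0229
```

View pics/s14c.png

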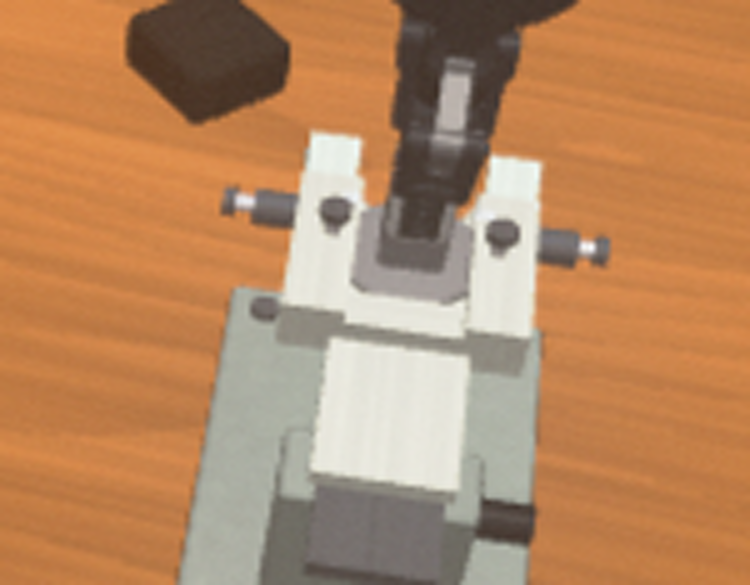

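Emit:
{"name": "arm_command", "arguments": {"motion": [{"x":0,"y":0.5,"z":0,"rx":0,"ry":0,"rz":0,"hand":1},{"x":0,"y":1,"z":0,"rx":0,"ry":0,"rz":0,"hand":1},{"x":0,"y":1,"z":0,"rx":0,"ry":0,"rz":0,"hand":1}]}}

```text
clock: 22.78
tcp_pos: [0.566, 0.1498, 0.1197]
orientation: [-0.0, 0.668, 0.744, 0.0]
wrist_force: [-1.5, 0.5, -4.8]
finger_gap: 0.0231
```

```bash
python3 -c "
from h import *
st()"
```

```text
t 22.77 rel home x,y [-0.8 -0.1] z 119.7 F x,y,z [-1.4  0.6] -4.8 T [ 0.04  0.52 -0.03] gap 0.0231
```

Emit:
{"name": "arm_command", "arguments": {"motion": [{"x":0,"y":0.5,"z":0,"rx":0,"ry":0,"rz":0,"hand":1},{"x":0,"y":0.5,"z":0,"rx":0,"ry":0,"rz":0,"hand":1}]}}

```text
clock: 23.02
tcp_pos: [0.5665, 0.1497, 0.1197]
orientation: [-0.0, 0.668, 0.744, 0.0]
wrist_force: [-2.0, -0.0, -4.6]
finger_gap: 0.0231
```

```bash
python3 -c "
from h import *
st()"
```

```text
t 23.02 rel home x,y [-0.3 -0.1] z 119.7 F x,y,z [-2.   0.2] -4.6 T [-0.02  0.49  0.  ] gap 0.0231
```

Emit:
{"name": "arm_command", "arguments": {"motion": [{"x":0,"y":0.5,"z":0,"rx":0,"ry":0,"rz":0,"hand":1},{"x":0,"y":0.5,"z":0,"rx":0,"ry":0,"rz":0,"hand":1}]}}

```text
clock: 23.28
tcp_pos: [0.5669, 0.1498, 0.1197]
orientation: [-0.0, 0.668, 0.744, -0.0]
wrist_force: [-3.1, -0.1, -4.5]
finger_gap: 0.0233
```

```bash
python3 -c "
from h import *
st()"
```

```text
t 23.27 rel home x,y [ 0.1 -0.1] z 119.7 F x,y,z [-3.1  0.3] -4.5 T [-0.08  0.58 -0.01] gap 0.0233
```

Emit:
{"name": "arm_command", "arguments": {"motion": [{"x":0,"y":0.5,"z":0,"rx":0,"ry":0,"rz":0,"hand":1},{"x":0,"y":0.5,"z":0,"rx":0,"ry":0,"rz":0,"hand":1}]}}

```text
clock: 23.52
tcp_pos: [0.567, 0.1498, 0.1196]
orientation: [-0.0, 0.668, 0.744, -0.0]
wrist_force: [-4.0, -0.8, -4.7]
finger_gap: 0.0232
```

```bash
python3 -c "
from h import *
st()
p=cam('scene','s15.png');c=p['image'][160:290,320:470,::-1];cv2.imwrite('pics/s15c.png',cv2.resize(c,None,fx=5,fy=4.5,interpolation=cv2.INTER_CUBIC))"
```

```text
t 23.52 rel home x,y [ 0.3 -0.2] z 119.6 F x,y,z [-4.1 -0.4] -4.7 T [-0.04  0.88 -0.01] gap 0.0232
```

View pics/s15c.png

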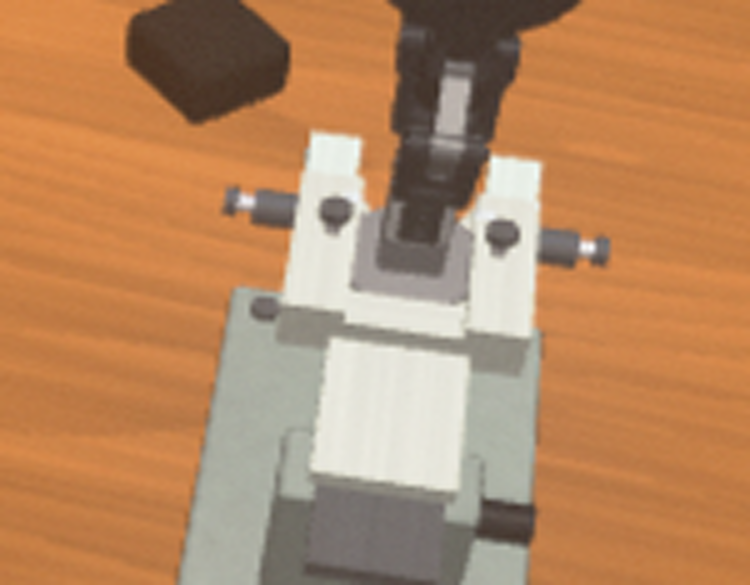

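Emit:
{"name": "arm_command", "arguments": {"motion": [{"x":0,"y":0.5,"z":0,"rx":0,"ry":0,"rz":0,"hand":1},{"x":0,"y":0.5,"z":0,"rx":0,"ry":0,"rz":0,"hand":1}]}}

```text
clock: 23.82
tcp_pos: [0.5671, 0.1498, 0.1196]
orientation: [-0.0, 0.668, 0.744, -0.001]
wrist_force: [-5.3, -0.7, -3.4]
finger_gap: 0.0231
```

```bash
python3 -c "
from h import *
st()"
```

```text
t 23.82 rel home x,y [ 0.4 -0.2] z 119.6 F x,y,z [-5.3 -0.1] -3.4 T [-0.16  1.15  0.  ] gap 0.0231
```

Emit:
{"name": "arm_command", "arguments": {"motion": [{"x":0,"y":0.5,"z":0,"rx":0,"ry":0,"rz":0,"hand":1},{"x":0,"y":0.5,"z":0,"rx":0,"ry":0,"rz":0,"hand":1}]}}

```text
clock: 24.08
tcp_pos: [0.5672, 0.1498, 0.1195]
orientation: [-0.001, 0.668, 0.744, -0.001]
wrist_force: [-6.1, -1.3, -2.5]
finger_gap: 0.0226
```

```bash
python3 -c "
from h import *
st()
import cv2
p=cam('top','t15.png');c=p['image'][120:260,190:310,::-1];cv2.imwrite('pics/t15c.png',cv2.resize(c,None,fx=4,fy=4,interpolation=cv2.INTER_CUBIC))
ims=[]
for n in('s11','s14','s15'):
    c=cv2.imread('pics/'+n+'.png')[190:225,355:450];ims.append(cv2.resize(c,None,fx=6,fy=5,interpolation=cv2.INTER_CUBIC))
p=cam('scene','s16.png');ims[1]=cv2.resize(cv2.imread('pics/s16.png')[190:225,355:450],None,fx=6,fy=5,interpolation=cv2.INTER_CUBIC)
cv2.imwrite('pics/cmp.png',np.vstack(ims[:2]))
"
```

```text
t 24.07 rel home x,y [ 0.5 -0.1] z 119.5 F x,y,z [-6.2 -0.6] -2.5 T [-0.15  1.48 -0.  ] gap 0.0226
```

View pics/cmp.png

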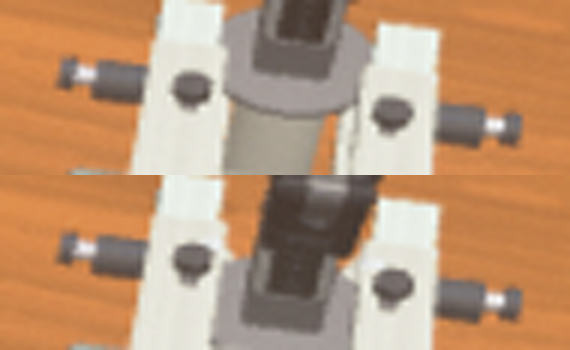

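Force climbs with almost no motion (2→6 N over 1.5 mm commanded), so the flange is at the stop. Both catch pins are back at their shut positions (px 70 and 510 in both strips) and the shoe screws are raised. I'll relieve the push, then let go and lift.

Emit:
{"name": "arm_command", "arguments": {"motion": [{"x":0,"y":-1.2,"z":0,"rx":0,"ry":0,"rz":0,"hand":1},{"x":0,"y":-1.2,"z":0,"rx":0,"ry":0,"rz":0,"hand":1}]}}

```text
clock: 24.42
tcp_pos: [0.5671, 0.1498, 0.1196]
orientation: [-0.0, 0.668, 0.744, -0.0]
wrist_force: [-3.7, -0.9, -5.3]
finger_gap: 0.023
```

Emit:
{"name": "arm_command", "arguments": {"motion": [{"x":0,"y":0,"z":0,"rx":0,"ry":0,"rz":0,"hand":0.2},{"x":0,"y":0,"z":0,"rx":0,"ry":0,"rz":0,"hand":0},{"x":0,"y":0,"z":0,"rx":0,"ry":0,"rz":0,"hand":-0.5},{"x":0,"y":0,"z":0,"rx":0,"ry":0,"rz":0,"hand":-1},{"x":0,"y":0,"z":0,"rx":0,"ry":0,"rz":0,"hand":-1},{"x":0,"y":0,"z":0,"rx":0,"ry":0,"rz":0,"hand":-1}]}}

```text
clock: 25.18
tcp_pos: [0.5672, 0.1498, 0.1197]
orientation: [-0.0, 0.668, 0.744, 0.0]
wrist_force: [-0.3, -0.0, -0.0]
finger_gap: 0.0851
```

```bash
python3 -c "
from h import *
st()
p=cam('scene','s17.png');c=p['image'][160:290,320:470,::-1];cv2.imwrite('pics/s17c.png',cv2.resize(c,None,fx=5,fy=4.5,interpolation=cv2.INTER_CUBIC))"
```

```text
t 25.18 rel home x,y [ 0.5 -0.1] z 119.7 F x,y,z [-0.3  0. ] -0.0 T [ 0.   -0.04  0.04] gap 0.0851
```

View pics/s17c.png

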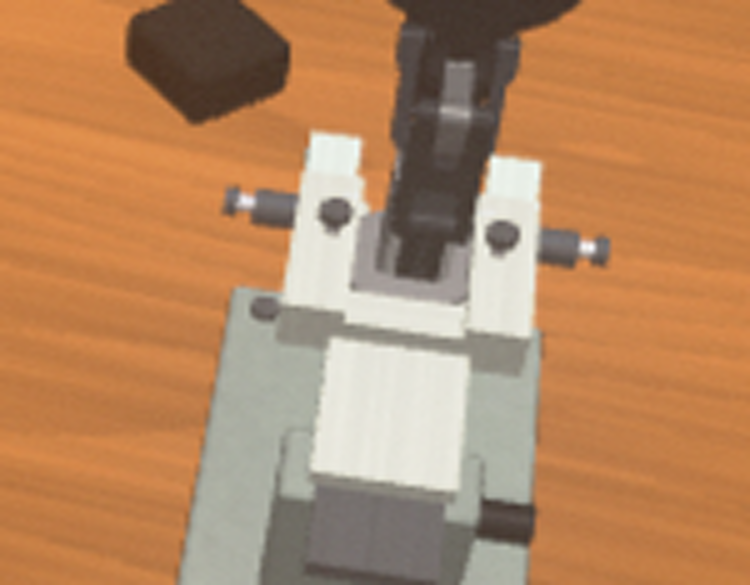

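Released, with zero force on the wrist. Lifting clear.

Emit:
{"name": "arm_command", "arguments": {"motion": [{"x":0,"y":0,"z":-10,"rx":0,"ry":0,"rz":0,"hand":-1},{"x":0,"y":0,"z":-25,"rx":0,"ry":0,"rz":0,"hand":-1},{"x":0,"y":0,"z":-50,"rx":0,"ry":0,"rz":0,"hand":-1},{"x":0,"y":0,"z":-80,"rx":0,"ry":0,"rz":0,"hand":-1},{"x":0,"y":-40,"z":-100,"rx":0,"ry":0,"rz":0,"hand":-1},{"x":0,"y":-90,"z":-100,"rx":0,"ry":0,"rz":0,"hand":-1},{"x":0,"y":-130,"z":-100,"rx":0,"ry":0,"rz":0,"hand":-1},{"x":0,"y":-130,"z":-100,"rx":0,"ry":0,"rz":0,"hand":-1}]}}

```text
clock: 26.22
tcp_pos: [0.4358, 0.1358, 0.2214]
orientation: [0.0, 0.668, 0.744, 0.001]
wrist_force: [0.2, 0.5, 0.6]
finger_gap: 0.0856
```

```bash
python3 - <<'E'
from h import *
st()
p=cam('scene','s18.png');c=p['image'][160:290,320:470,::-1];cv2.imwrite('pics/s18c.png',cv2.resize(c,None,fx=5,fy=4.5,interpolation=cv2.INTER_CUBIC))
a=cv2.imread('pics/scene0.png')[190:225,355:450];b=cv2.imread('pics/s18.png')[190:225,355:450]
cv2.imwrite('pics/cmp2.png',cv2.resize(np.vstack([a,b]),None,fx=7,fy=7,interpolation=cv2.INTER_CUBIC))
p=cam('top','t18.png')
w=cloud(p);th=np.deg2rad(6.2);R=np.array([[np.cos(th),np.sin(th)],[-np.sin(th),np.cos(th)]])
d=(w[...,:2]*1000-[566.7,149.9])@R.T
m=(np.abs(d).max(-1)<40)&(w[...,2]>.165)&(w[...,2]<.19);P=d[m];print('head top',len(P),P.mean(0),np.median(w[m][:,2]),cv2.minAreaRect(P.astype(np.float32)))
for q in('tube_a','thread_cone_a'):
    for e in finder.masks_of(p,q): print(q,e['score'],np.nanmedian(w[e['region']],0).round(3))
E
```

```text
t 26.23 rel home x,y [-1.317e+02  1.000e-01] z 221.4 F x,y,z [0.3 0.5] 0.6 T [-0.04 -0.12 -0.02] gap 0.0856
head top 144 [-0.65744839 -0.70156452] 0.17607988120530849 ((-0.512364387512207, -0.11517333984375), (23.70191192626953, 23.95477294921875), 0.12876826524734497)
tube_a 0.81 [ 0.504 -0.272  0.109]
tube_a 0.55 [ 0.498 -0.347  0.097]
thread_cone_a 0.78 [ 0.679 -0.083  0.022]
```

View pics/s18c.png

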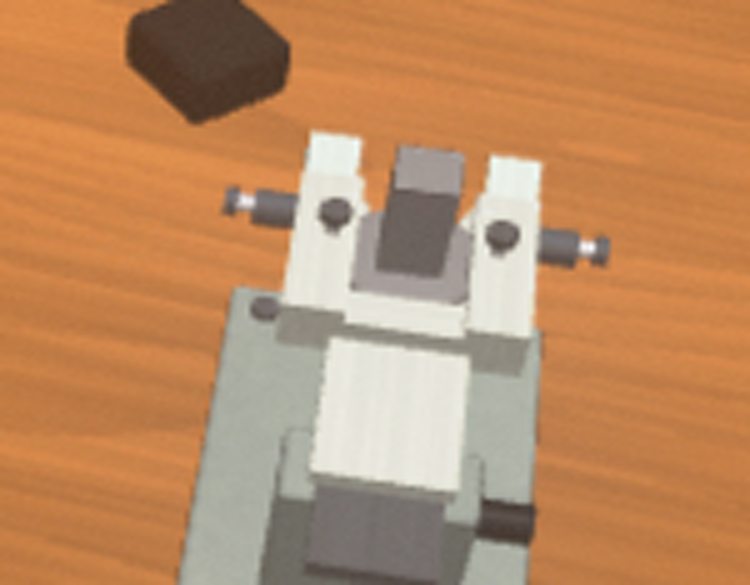

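View pics/cmp2.png

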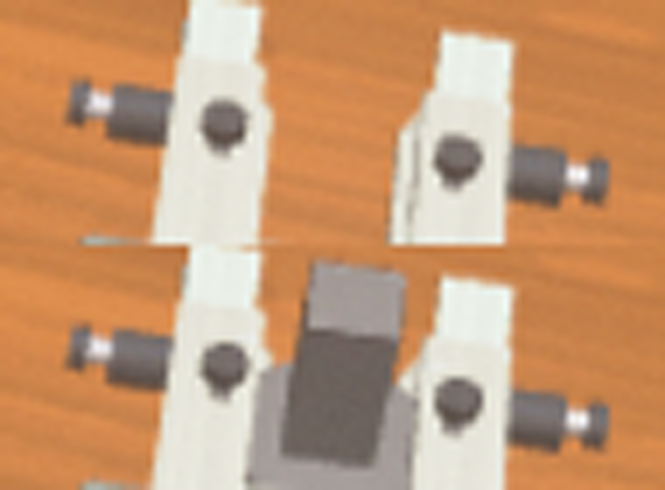

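```bash
python3 - <<'E'
import cv2,numpy as np
I=[cv2.imread('pics/%s.png'%n,0).astype(np.float32) for n in('scene0','s18','s14','s13','s12')]
for n,(x0,x1,y0,y1) in {'L':(361,379,193,212),'R':(427,446,204,222),'fixed':(360,440,290,315)}.items():
    for i,J in enumerate(I[1:]):
        a=I[0][y0:y1,x0:x1];b=J[y0:y1,x0:x1]
        up=lambda z:cv2.resize(z,None,fx=10,fy=10,interpolation=cv2.INTER_CUBIC)
        A=up(I[0][y0:y1,x0:x1]);B=up(J[y0-3:y1+3,x0-4:x1+4])
        # template = knob only (outer 8 px)
        if n=='L': A=A[:,20:90]; off=20
        elif n=='R': A=A[:,100:170]; off=100
        else: off=0
        r=cv2.matchTemplate(B,A,cv2.TM_CCOEFF_NORMED);_,s,_,l=cv2.minMaxLoc(r)
        print(n,['s18','s14','s13','s12'][i],(l[0]-40-off)/10,(l[1]-30)/10,round(s,3))
E
```

```text
L s18 0.0 0.0 0.997
L s14 -0.4 -0.1 0.979
L s13 -1.1 -0.2 0.986
L s12 -1.9 -0.4 0.978
R s18 0.0 0.0 0.998
R s14 0.0 0.0 0.998
R s13 1.0 0.0 0.983
R s12 1.7 0.2 0.979
fixed s18 0.0 0.0 0.999
fixed s14 0.0 0.0 0.999
fixed s13 0.0 0.0 0.999
fixed s12 0.0 0.0 0.999
```

Both catch knobs are at zero shift from their shut positions (they showed 1.0–1.9 px while pushed out). Handing in.

```bash
python3 -c "
from h import *
print(hand_in())"
```

```text
the job is handed in; nothing more can be done
None
```

The cartridge is fully home in the stand's head, upright and released, and I handed the job in at about 26 s. `hand_in()` gives no verdict, so the results below come from my own last checks.

**What I did**
- I drew the cartridge straight up out of the rack's +y well and carried it round the red look-alike.
- I slid it into the mouth in small steps. The push read by the wrist never passed about 7 N. It rose from 2 to 6 N over the last 1.5 mm with almost no motion, which is how I knew it was at the stop.
- I eased off the push, opened the fingers and lifted clear.

**Last checks**
- **Position:** in the top view the head sits about 0.5 mm short of my estimated home and within 0.7 mm of the midline. Its top is at 176 mm, which puts the flange underside at 120 mm.
- **Catches:** both catch knobs show no shift from their shut positions. They had stood out by up to 1.9 pixels while the flange passed.
- **Shoes:** I judged them lifted from the pictures and from the drag during the push; I did not measure the lift.
- **Bystanders and gripper:** the tubes and the cone read within 2 mm in x and y of where they started. The gripper was clear and touching nothing.

**What failed or disagreed**
- The first grasp closed on nothing. The real fingertips are about 30 mm higher than the TCP the robot reports. I measured that with the scene camera and corrected for it, and the second grasp held.
- The top and scene cameras disagreed on the slot's midline by about 0.7 mm. I aimed between the two, and that was close enough.

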